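# Load the scale platters into their case and shut the lid

### The job

Clear any brass hooks left in the grey platter case into the wooden tray, and put every round scale platter from the bench into the case, no more than one to a bay and centred on its black disc, carrying them only on the flat two-pronged lifter slid under their rims because fingers must not touch a platter. When all are in, lay the lifter back flat in the middle of its rubber mat and lower the case lid gently until it is fully closed.

Things in the scene. Friction and masses are not known exactly. Their poses are not given: they have to be found in the camera images.
- platter_1: scale platter, may be absent (None): flat round steel disc 96 mm across and 6 mm thick, carried on a round hub 42 mm across and 16 mm high under its centre, so its rim overhangs 27 mm all round with a 16 mm gap beneath; total height 22 mm, about 0.12 kg. Origin: centre of the hub's underside, z up
- platter_2: scale platter, may be absent (None): flat round steel disc 96 mm across and 6 mm thick, carried on a round hub 42 mm across and 16 mm high under its centre, so its rim overhangs 27 mm all round with a 16 mm gap beneath; total height 22 mm, about 0.12 kg. Origin: centre of the hub's underside, z up
- platter_3: scale platter, may be absent (None): flat round steel disc 96 mm across and 6 mm thick, carried on a round hub 42 mm across and 16 mm high under its centre, so its rim overhangs 27 mm all round with a 16 mm gap beneath; total height 22 mm, about 0.12 kg. Origin: centre of the hub's underside, z up
- hook_1: brass load hook, may be absent (None): square barrel 40 x 18 x 18 mm high along its x axis, a flat hook 32 mm wide and 10 mm thick reaching to x = +62 mm, an eye to x = -40 mm; 0.12 kg. Origin: centre of the barrel's underside, z up. Grip the barrel across its y
- hook_2: brass load hook, may be absent (None): square barrel 40 x 18 x 18 mm high along its x axis, a flat hook 32 mm wide and 10 mm thick reaching to x = +62 mm, an eye to x = -40 mm; 0.12 kg. Origin: centre of the barrel's underside, z up. Grip the barrel across its y
- hook_3: brass load hook, may be absent (None): square barrel 40 x 18 x 18 mm high along its x axis, a flat hook 32 mm wide and 10 mm thick reaching to x = +62 mm, an eye to x = -40 mm; 0.12 kg. Origin: centre of the barrel's underside, z up. Grip the barrel across its y
- lifter: two-pronged flat lifter, 0.3 kg: steel blade 5 mm thick, 84 mm wide, x = -50 to +160 mm, a bar 19 mm high at its rear; from x = +75 mm on two prongs 15 mm wide, a 54 mm slot between that passes a hub. Upright wooden grip 44 (x) x 26 (y) mm, up to z = 75 mm, centred on x = y = 0. Origin: blade's underside below the grip, x to the prong tips, z up. A carried platter's centre belongs at x = 115 mm
- lifter_mid (a point): middle of the lifter's blade, on the underside, 60 mm ahead of its origin
- mat: black rubber mat 130 (x) x 240 (y) mm, 3 mm thick, on the bench in front of the case, the lifter's place. Origin: centre of its underside
- case: grey steel case, fixed, no front wall (-x, robot side): floor 8 mm thick from x = -66 to +80 mm, 354 mm wide in y; side walls (inner faces y = +-171 mm) and a back wall (from x = +66 mm) up to z = 50 mm; two dividers 4 mm thick at y = +-57 mm, up to z = 36 mm, make three bays 114 mm apart. Origin: centre of the middle bay, at bench level; x from front to back
- lid (a joint): hinge angle of the case's aluminium lid, rad: 0 fully closed, 1.57 upright, 1.7 its stop; starts upright or nearly so. A stiff hinge: it stays where it is left and needs about 0.1 to 1 N m to move
- lid_hinge (a point): middle of the lid's hinge line, 74 mm behind the case's origin and 50 mm above the bench; the hinge line runs along the case's y. The lid is a plate 142 mm deep, 354 mm wide, 6 mm thick, its inner face in the plane of the hinge, with a thin 25 mm lip at its front edge turned inwards
- lid_tab (a point): middle of the outer (upper when closed) face of the black tab at the middle of the lid's front edge; the tab is 70 mm wide, 10 mm thick, from 132 to 162 mm from the hinge line; this point is 152 mm from it
- tray: wooden open tray 140 (x) x 110 (y) x 25 mm high, walls and floor 4 mm thick, fixed; the place for hooks. Origin: centre of its underside
- bay_1 (a point): centre of the case's left (+y) bay, on its floor 8 mm above the bench, marked by a black rubber disc 42 mm across; axes as the case
- bay_2 (a point): centre of the case's middle bay, on its floor 8 mm above the bench, marked by a black rubber disc 42 mm across; axes as the case
- bay_3 (a point): centre of the case's right (-y) bay, on its floor 8 mm above the bench, marked by a black rubber disc 42 mm across; axes as the case
There are look-alikes about, which are no part of the job. What is shaped like the hook_3 but green or pink is not meant.

How it is judged:
On the way, in this order (a step that is already met when the one before it is completed fails the run):
1. the hooks that were in the case lie in the tray and every platter stands in a bay of its own, the lid still open (((horizontal distance between platter_1 and bay_1 below 0.022 m and z of platter_1 in the frame of bay_1 between -0.006 and 0.008 m and angle between platter_1's own z axis and vertical below 0.15 rad) or (horizontal distance between platter_1 and bay_2 below 0.022 m and z of platter_1 in the frame of bay_2 between -0.006 and 0.008 m and angle between platter_1's own z axis and vertical below 0.15 rad) or (horizontal distance between platter_1 and bay_3 below 0.022 m and z of platter_1 in the frame of bay_3 between -0.006 and 0.008 m and angle between platter_1's own z axis and vertical below 0.15 rad)) and ((horizontal distance between platter_2 and bay_1 below 0.022 m and z of platter_2 in the frame of bay_1 between -0.006 and 0.008 m and angle between platter_2's own z axis and vertical below 0.15 rad) or (horizontal distance between platter_2 and bay_2 below 0.022 m and z of platter_2 in the frame of bay_2 between -0.006 and 0.008 m and angle between platter_2's own z axis and vertical below 0.15 rad) or (horizontal distance between platter_2 and bay_3 below 0.022 m and z of platter_2 in the frame of bay_3 between -0.006 and 0.008 m and angle between platter_2's own z axis and vertical below 0.15 rad)) and ((horizontal distance between platter_3 and bay_1 below 0.022 m and z of platter_3 in the frame of bay_1 between -0.006 and 0.008 m and angle between platter_3's own z axis and vertical below 0.15 rad) or (horizontal distance between platter_3 and bay_2 below 0.022 m and z of platter_3 in the frame of bay_2 between -0.006 and 0.008 m and angle between platter_3's own z axis and vertical below 0.15 rad) or (horizontal distance between platter_3 and bay_3 below 0.022 m and z of platter_3 in the frame of bay_3 between -0.006 and 0.008 m and angle between platter_3's own z axis and vertical below 0.15 rad)) and x of hook_1 in the frame of tray between -0.065 and 0.065 m and y of hook_1 in the frame of tray between -0.05 and 0.05 m and height (world z) of each of hook_1, hook_2, hook_3 below 0.04 m and linear speed of each of hook_1, hook_2, hook_3 below 0.03 m/s and x of hook_2 in the frame of tray between -0.065 and 0.065 m and y of hook_2 in the frame of tray between -0.05 and 0.05 m and x of hook_3 in the frame of tray between -0.065 and 0.065 m and y of hook_3 in the frame of tray between -0.05 and 0.05 m and value of joint lid above 1 rad), for 0.2 s.
2. the lid is lowered closed (value of joint lid below 0.06 rad), for 0.2 s.
At the end, for the whole second after the job is handed in: every platter stands flat on the case floor within 22 mm of the centre of a bay, one to a bay; every hook lies in the tray; the lid is closed to within 0.06 rad; the lifter lies flat with the middle of its blade within 60 mm of the mat's centre; lifter and hooks at rest (((horizontal distance between platter_1 and bay_1 below 0.022 m and z of platter_1 in the frame of bay_1 between -0.006 and 0.008 m and angle between platter_1's own z axis and vertical below 0.15 rad) or (horizontal distance between platter_1 and bay_2 below 0.022 m and z of platter_1 in the frame of bay_2 between -0.006 and 0.008 m and angle between platter_1's own z axis and vertical below 0.15 rad) or (horizontal distance between platter_1 and bay_3 below 0.022 m and z of platter_1 in the frame of bay_3 between -0.006 and 0.008 m and angle between platter_1's own z axis and vertical below 0.15 rad)) and ((horizontal distance between platter_2 and bay_1 below 0.022 m and z of platter_2 in the frame of bay_1 between -0.006 and 0.008 m and angle between platter_2's own z axis and vertical below 0.15 rad) or (horizontal distance between platter_2 and bay_2 below 0.022 m and z of platter_2 in the frame of bay_2 between -0.006 and 0.008 m and angle between platter_2's own z axis and vertical below 0.15 rad) or (horizontal distance between platter_2 and bay_3 below 0.022 m and z of platter_2 in the frame of bay_3 between -0.006 and 0.008 m and angle between platter_2's own z axis and vertical below 0.15 rad)) and ((horizontal distance between platter_3 and bay_1 below 0.022 m and z of platter_3 in the frame of bay_1 between -0.006 and 0.008 m and angle between platter_3's own z axis and vertical below 0.15 rad) or (horizontal distance between platter_3 and bay_2 below 0.022 m and z of platter_3 in the frame of bay_2 between -0.006 and 0.008 m and angle between platter_3's own z axis and vertical below 0.15 rad) or (horizontal distance between platter_3 and bay_3 below 0.022 m and z of platter_3 in the frame of bay_3 between -0.006 and 0.008 m and angle between platter_3's own z axis and vertical below 0.15 rad)) and x of hook_1 in the frame of tray between -0.065 and 0.065 m and y of hook_1 in the frame of tray between -0.05 and 0.05 m and height (world z) of each of hook_1, hook_2, hook_3 below 0.04 m and linear speed of each of hook_1, hook_2, hook_3, lifter below 0.03 m/s and x of hook_2 in the frame of tray between -0.065 and 0.065 m and y of hook_2 in the frame of tray between -0.05 and 0.05 m and x of hook_3 in the frame of tray between -0.065 and 0.065 m and y of hook_3 in the frame of tray between -0.05 and 0.05 m and value of joint lid below 0.06 rad and horizontal distance between lifter_mid and mat below 0.06 m and angle between lifter's own z axis and vertical below 0.1 rad and height (world z) of lifter below 0.012 m); the robot touches nothing.
It fails at once if the fingers touch a platter (contact force between the fingers and platter_1 above 0.5 N or contact force between the fingers and platter_2 above 0.5 N or contact force between the fingers and platter_3 above 0.5 N).
It fails at once if the lid is slammed (faster than 2.5 rad/s) (velocity of joint lid below -2.5 rad/s).
Of platter_1, platter_2, platter_3 only 2 to 3 are there at a start; the rules pass over those that are not, and their reading is None.
Of hook_1, hook_2, hook_3 only 1 to 2 are there at a start; the rules pass over those that are not, and their reading is None.
At some moment in a run one of platter_1, platter_2, platter_3 may be knocked a few centimetres aside while the robot is not near it.
It also fails if it takes over 210 s, if anything falls off the work surface, if the arm or the gripper's body presses on something with over 40 N, if the wrist force passes 120 N, or if a joint passes its speed limit or range.

### The arm

A 6-joint arm with a two-finger parallel gripper is mounted at the origin on the work surface. World frame = base frame: x ahead of the robot, y to its left, z up, the work surface at z = 0. Lengths are in m, angles in rad, forces in N, time in s.
With the tool pointing down it reaches from about 0.35 to 0.975 m from the base axis. Payload 4.9 kg.
Tool frame: the origin (TCP) lies at the very end of the fingers, on their centre line; the grasp point (between the pads) lies 19 mm behind it (ctrl.tcp_to_grasp is the z of the grasp point in the tool frame, in m); z points along the fingers, y is the line along which they close (so a half turn about z gives the same grasp; the last joint's range is limited). The gripper opens to 85 mm and grips with 20 to 120 N. Pads are 22 mm wide; open, the fingers measure 114 mm over their backs; the gripper's body (76 mm by 85 mm) begins 54 mm behind the grasp point. The pads swing forward as they close: fully open they stand 13 mm farther back than shut.
Start: joints at [1.161, 0.053, 1.613, -0, 1.476, -0.119], TCP at [0.179, 0.599, 0.231] pointing down, gripper open.
Joint ranges: [-3.01, 3.01], [-1.01, 2.22], [0.06, 2.58], [-1.02, 4.17], [0.09, 2.62], [-3.14, 3.14]. Speed limits (rad/s): [2.57, 2.57, 3.14, 3.14, 3.14, 3.14].

### API

Orientations are given as a rotation vector (axis times angle).
In Python, from station import ctrl, eyes, job, nets gives the robot as it stands. The module is installed in compiled form; this text tells all that it offers.
- The arm moves only by the tool jog_arm, never from a script. Its argument "commands" is one flat list of numbers, 7 for each row, row after row: the shift along the tool's x, y, z each as a share of 0.06 m, from -1 to 1, then the turn, a rotation vector about the tool's x, y, z each as a share of 0.1 rad, from -1 to 1, then the finger opening in mm, from 0 to 85.4. In form: [x, y, z, ax, ay, az, grip, x, y, z, ax, ay, az, grip, ...]. A call has 1 to 20 rows; each row shifts and turns the commanded pose from where the row before left it, along the tool's axes as they then stand; what a row does not reach is not made up. A row lasts 1/8 s, in which the tool goes at most 62.5 mm and 10.7 degrees, less where a joint would pass 70% of its speed; a pose out of reach is approached as far as the arm can. A call with a number of a shift or a turn outside -1 to 1 is refused whole. A call with a gripper value outside its range is refused whole. The fingers move at their own pace and stop on an object; "newtons" is the grip in N (left out, the last holds). Time passes only in rows, so rows that do not move let the fingers close. It gives the time, the measured TCP pose, the force, the opening and the grip force at its end, in the units of the state.
- ctrl.get_obs(): the state, without advancing time (a new reading comes with each control period).
- eyes.get_image(name): name is "scene" or "top" or "wrist"; returns a dict with "image" (384x512x3 uint8, red, green, blue), "z_map" (384x512 float32, m along the optical axis (not along the pixel's ray), 0 where there is no reading), "K" (3x3 intrinsics, pixels), "cam_to_world" (4x4, takes a point from camera to world coordinates). Camera axes: x right, y up, looking along -z (the intrinsics and any distortion apply to the point x, -y, -z); pixel columns grow to the right and rows downward; lengths in m; the calibration is good to about 2 mm. The wrist camera is an equidistant fisheye: a pixel r from the principal point sees the ray r / f radians off the axis. A picture is of the moment at which its call begins.
- job.finish_job(): hands the job in; it is judged then, once.
Trained networks look in the newest picture that a camera, given by its name, has taken for a name from the list of things; names that differ only in an ending like _2 or _b are one class to them, and where a whole thing is asked for, a point or a joint stands for the part that bears it (a point fixed in the world has none). Each returns a list of dicts, best first, with "p" (0 to 1); they miss things now and then, are a little off and sometimes report something else, mostly with a low value. They report only what shows in the picture. A call takes as long as a camera call. They do not tell look-alikes from the thing itself.
- nets.silhouettes(camera, name): "mask" (384x512 bool, what is visible of it) and "bbox" ([left, top, right, bottom] in pixels, round what is visible of it).
The state is a dict: "t": time; "q": joint angles; "dq": joint speeds; "effort": joint torques, N m; "tool_pos": TCP position; "tool_rot": TCP orientation; "contact_force": force on the tool from outside, world axes, zero at the start; "wrist_torque": the same for the moment, N m; "opening": finger opening in m; "grip_force": force on a finger pad.
Only numpy, scipy, OpenCV 4.12 (cv2) and the standard library are available. Lean on these libraries where they do the work, as an engineer would, in place of code of your own. Each camera call takes 0.05 s, during which the arm holds its last target. There are 200 camera calls.

## Working session

There is one attempt and no reset: what is moved stays moved. The work goes in short steps, Python scripts to look and compute and a tool call to move; the robot and the scene stay as the last step left them, time stands still between calls to the robot, and variables do not carry over. Pictures are saved under pics/ and viewed, at most 14 in all, crops included, and the job is handed in when it is done.

Besides the shell and the picture viewer there is one more tool, called after "Emit:" in YAML: its name, and indented under it one key for each argument. jog_arm: Moves the arm, as the interface text tells. Shift numbers are shares of 0.06 m and turn numbers shares of 0.1 rad, none past 1 either way. Its arguments: {"type":"object","properties":{"commands":{"type":"array","items":{"type":"number"}},"newtons":{"type":"number"}},"required":["commands"]}

```bash
mkdir -p pics
cat > h.py <<'E'
import numpy as np, cv2
from station import ctrl, eyes, job, nets
from scipy.spatial.transform import Rotation as R
def pts(im):
    z=im["z_map"];K=im["K"];h,w=z.shape
    u,v=np.meshgrid(np.arange(w),np.arange(h))
    P=np.stack([(u-K[0,2])/K[0,0]*z,-(v-K[1,2])/K[1,1]*z,-z,np.ones_like(z)],-1)
    W=P@im["cam_to_world"].T
    W[z==0]=np.nan
    return W[...,:3]
def save(img,n,s=1.5):
    cv2.imwrite("pics/"+n,cv2.resize(img[...,::-1],None,fx=s,fy=s,interpolation=cv2.INTER_CUBIC))
E
python3 - <<'E'
from h import *
for c in("scene","top"):
    im=eyes.get_image(c); save(im["image"],c+"0.png"); W=pts(im)
    print(c,im["K"].round(1).tolist(),im["cam_to_world"].round(3).tolist())
    for n in("platter_1","hook_1","lifter","mat","case","tray","lid"):
        for d in nets.silhouettes(c,n):
            m=d["mask"]; w=W[m]; print(n,round(d["p"],2),[int(x) for x in d["bbox"]],int(m.sum()),np.nanmedian(w,0).round(3),np.nanmin(w,0).round(3),np.nanmax(w,0).round(3), im["image"][m].mean(0).round())
print(ctrl.get_obs())
E
```

```text
scene [[384.7, 0.0, 256.4], [0.0, 384.7, 190.7], [0.0, 0.0, 1.0]] [[0.992, 0.112, -0.059, 0.414], [-0.126, 0.827, -0.548, -0.67], [-0.012, 0.551, 0.834, 1.095], [0.0, 0.0, 0.0, 1.0]]
platter_1 0.84 [233, 93, 257, 113] 321 [0.496 0.443 0.021] [0.452 0.397 0.014] [0.541 0.488 0.028] [157. 143. 139.]
platter_1 0.82 [298, 265, 327, 291] 781 [ 0.611 -0.292  0.022] [ 0.567 -0.338  0.015] [ 0.656 -0.244  0.028] [148. 135. 131.]
platter_1 0.57 [272, 118, 291, 140] 383 [0.614 0.289 0.021] [0.568 0.239 0.014] [0.66  0.337 0.029] [172. 157. 152.]
platter_1 0.48 [307, 118, 341, 233] 1433 [ 0.686 -0.037  0.19 ] [ 0.665 -0.182 -0.006] [0.76  0.331 0.216] [170. 167. 155.]
hook_1 0.68 [181, 265, 203, 281] 129 [ 0.268 -0.228  0.015] [ 0.234 -0.258 -0.004] [ 0.294 -0.204  0.022] [ 59. 101.  48.]
hook_1 0.65 [200, 323, 237, 346] 236 [ 0.323 -0.416  0.014] [ 0.278 -0.434 -0.004] [ 0.378 -0.389  0.023] [169.  91. 100.]
hook_1 0.52 [284, 220, 309, 233] 144 [ 0.586 -0.113  0.022] [ 0.547 -0.128  0.   ] [ 0.644 -0.094  0.03 ] [121.  91.  48.]
lifter 0.85 [229, 177, 264, 234] 1047 [ 0.453 -0.048  0.01 ] [ 0.
[... 2459 characters left out ...]
6  0.176 0.219] [195. 190. 169.]
{'t': 0.8, 'q': array([ 1.16100677e+00,  5.26762968e-02,  1.61286299e+00,  7.58292209e-06,
        1.47602476e+00, -1.18998927e-01]), 'dq': array([ 0.0010158 ,  0.00131668,  0.0006596 ,  0.00119243, -0.00011184,
        0.00038401]), 'effort': array([ 4.13464713e-04, -3.93630624e+01, -3.70443463e+01, -6.92557069e-05,
        7.65202412e-05,  6.80459806e-06]), 'tool_pos': array([0.17918676, 0.59875321, 0.23134042]), 'tool_rot': array([4.55166289e-01, 3.10844445e+00, 4.64657777e-05]), 'contact_force': array([-0.89225298,  0.55586485, -0.19749023]), 'wrist_torque': array([-0.00865445, -0.00703537,  0.0510197 ]), 'grip_force': 0.0, 'opening': 0.08524479969344734}
```

Run:
```python
from h import *
a=cv2.imread("pics/top0.png"); cv2.imwrite("pics/topc.png",cv2.resize(a[100:420,80:700],(800,413)))
b=cv2.imread("pics/scene0.png");cv2.imwrite("pics/scenec.png",cv2.resize(b[100:576,240:580],(571,600)*1 if 0 else (429,600)))
im=eyes.get_image("top");W=pts(im)
# lifter: grip top and axis, hooks
d=nets.silhouettes("top","lifter")[0]["mask"];w=W[d];g=w[w[:,2]>.06];print("grip",g.mean(0),len(g),g.min(0),g.max(0))
bl=w[w[:,2]<.04];print(cv2.minAreaRect(bl[:,:2].astype(np.float32)*1000))
for d in nets.silhouettes("top","hook_1"):
    w=W[d["mask"]];w=w[w[:,2]>.012] ;print("hook",cv2.minAreaRect(w[:,:2].astype(np.float32)*1000), cv2.minAreaRect(w[w[:,2]>.022][:,:2].astype(np.float32)*1000) if (w[:,2]>.022).sum()>3 else 0)
d=nets.silhouettes("top","mat")[0]["mask"];w=W[d];print("mat",cv2.minAreaRect(w[:,:2].astype(np.float32)*1000),np.nanpercentile(w,[1,99],axis=0))
l=nets.silhouettes("top","lid")[0]["mask"];w=W[l];w=w[w[:,2]>.17];print("lid",np.percentile(w,[2,50,98],axis=0))
hi=(W[...,2]>.1)&(W[...,0]>.6)&(abs(W[...,1])<.2);print(np.percentile(W[hi],[1,50,99],axis=0))
for c in [(.611,.292),(.498,.445),(.612,-.29)]:
    m=(abs(W[...,2]-.022)<.008)&(np.hypot(W[...,0]-c[0],W[...,1]-c[1])<.06);print("pl",cv2.minEnclosingCircle(W[m][:,:2].astype(np.float32)),W[m].mean(0))
# dividers/walls
m=(abs(W[...,2]-.05)<.006)&(W[...,0]>.54)&(W[...,0]<.7);w=W[m];print("walls",w[w[:,1]>.1].mean(0),w[w[:,1]<-.1].mean(0))
m=(abs(W[...,2]-.036)<.005)&(W[...,0]>.54)&(W[...,0]<.7)&(abs(W[...,1])<.1);w=W[m];print("div",w[w[:,1]>.02].mean(0),w[w[:,1]<-.02].mean(0),w[:,0].min())
```

```text
grip [ 0.45692709 -0.05346291  0.07835895] 176 [ 0.44412638 -0.07542018  0.06662542] [ 0.47024416 -0.03163635  0.08583147]
((451.40576171875, -0.07204437255859375), (88.47039794921875, 213.150634765625), 7.695441246032715)
hook ((600.451171875, 113.54240417480469), (29.20149803161621, 101.09947967529297), 71.04365539550781) ((601.8724365234375, 112.78801727294922), (27.231685638427734, 97.92295837402344), 70.05577850341797)
hook ((255.3654022216797, -232.20697021484375), (98.30238342285156, 27.362409591674805), 27.871566772460938) ((269.8286437988281, -215.65675354003906), (13.999385833740234, 4.046727180480957), 22.231151580810547)
hook ((596.0003051757812, -104.57343292236328), (101.2059555053711, 28.339557647705078), 6.312021255493164) ((595.5094604492188, -103.91932678222656), (100.31678771972656, 27.545129776000977), 5.844712257385254)
hook ((327.5267028808594, -406.7735290527344), (100.88226318359375, 28.20992088317871), 14.540143966674805) ((313.2947082519531, -414.0718688964844), (30.64730453491211, 16.811359405517578), 17.69463348388672)
hook ((611.3406982421875, -287.711669
[... 380 characters left out ...]
5  0.1865131 ]
 [ 0.68214329 -0.00083629  0.19160458]
 [ 0.69739524  0.168297    0.21300178]]
[[ 0.66590781 -0.17347695  0.10067126]
 [ 0.68283654  0.00401613  0.19147342]
 [ 0.81060157  0.19477328  0.21396321]]
pl ((0.6116849780082703, 0.29394716024398804), 0.04839925095438957) [0.61182154 0.29315854 0.02211824]
pl ((0.4978618919849396, 0.44870075583457947), 0.049002062529325485) [0.49741702 0.44837826 0.02199734]
pl ((0.6120946407318115, -0.28671029210090637), 0.04854479804635048) [ 0.61136633 -0.28698762  0.02240949]
walls [0.65250268 0.15911812 0.05001003] [ 0.66559179 -0.31110422  0.04918666]
div [0.64677913 0.05772465 0.03573646] [ 0.6476906  -0.05739138  0.03561736] 0.5662899498062992
```

View pics/topc.png

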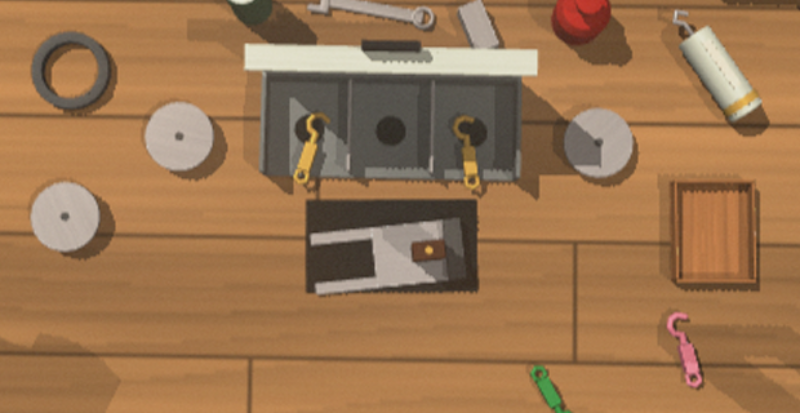

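View pics/scenec.png

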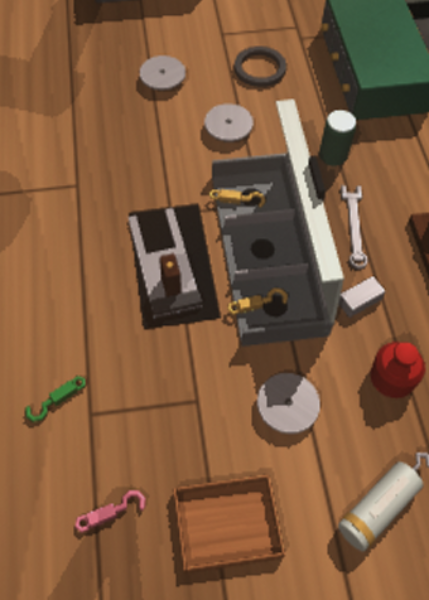

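The pictures show two brass hooks in bays 1 and 3 and three platters at top-crop pixels (180,137), (65,217) and (598,143). The lifter is on the mat, its prongs to the left (+y). The green and pink hooks are decoys. I'll make one refinement, then move.

```bash
cat >> h.py <<'E'
def ray(im,uv,z):
    K=im["K"];T=im["cam_to_world"];uv=np.atleast_2d(uv).astype(float)
    d=np.c_[(uv[:,0]-K[0,2])/K[0,0],-(uv[:,1]-K[1,2])/K[1,1],-np.ones(len(uv))]@T[:3,:3].T
    return (T[:3,3]+d*((z-T[2,3])/d[:,2])[:,None])[:,:2]
def rect(im,m,z):
    v,u=np.nonzero(m);(c,s,a)=cv2.minAreaRect((ray(im,np.c_[u,v],z)*1000).astype(np.float32));return np.round(c,1),np.round(s,1),round(a,1)
def comps(m,lo):
    n,l,s,c=cv2.connectedComponentsWithStats(m.astype(np.uint8));return [l==i for i in range(1,n) if s[i,4]>=lo]
def platters(cam="top"):
    im=eyes.get_image(cam);W=pts(im);out=[]
    for d in nets.silhouettes(cam,"platter_1"):
        w=W[d["mask"]];w=w[w[:,2]>.012];c=cv2.minEnclosingCircle(w[:,:2].astype(np.float32))
        out.append((round(d["p"],2),np.round(c[0],3).tolist(),round(c[1],3),np.median(w,0).round(3).tolist()))
    return out
E
python3 - <<'E'
from h import *
im=eyes.get_image("top");W=pts(im);hsv=cv2.cvtColor(im["image"],cv2.COLOR_RGB2HSV).astype(int)
roi=(W[...,0]>.53)&(W[...,0]<.67)&(abs(W[...,1])<.17)
for m in comps(roi&(hsv[...,1]>90)&(hsv[...,2]>80),60): print("brass",rect(im,m,.02),m.sum())
g=im["image"].max(-1)
for m in comps(roi&(g<40),30): print("dark",rect(im,m,.008),m.sum(),ray(im,np.argwhere(m)[:,::-1].mean(0),.008))
r2=(W[...,0]>.38)&(W[...,0]<.55)&(abs(W[...,1])<.14)
L=r2&(g>90)&(hsv[...,1]<70)
for m in comps(L,200): print("blade",rect(im,m,.005),m.sum())
d=nets.silhouettes("top","mat")[0]["mask"];
mm=r2&(hsv[...,1]<110)&(g<90);mm=max(comps(mm,100),key=lambda a:a.sum());print("mat",rect(im,mm,.003))
E
```

```text
brass (array([ 5.871e+02, -4.000e-01]), array([335.4, 117.9]), 90.0) 1726
blade (array([448.9,   1.7]), array([ 87.6, 210.9]), 6.7) 1560
mat (array([463.5,  -3.2]), array([127.4, 238.4]), 0.9)
```

Emit:
jog_arm:
  commands: [0, 0, 0, 0, 0, 0, 45, 0, 0, 0, 0, 0, 0, 45]

```text
t: 1.4
tool_pos: [0.1792, 0.5987, 0.2313]
tool_rot: [-0.455, -3.108, 0.0]
contact_force: [0.3, -0.4, -0.0]
opening: 0.0517
grip_force: 0.0
```

Emit:
jog_arm:
  commands: [-0.74, -0.476, 0.12, 0, 0, 0, 45, -0.74, -0.476, 0.12, 0, 0, 0, 45, -0.74, -0.476, 0.12, 0, 0, 0, 45, -0.74, -0.476, 0.12, 0, 0, 0, 45, -0.74, -0.476, 0.12, 0, 0, 0, 45, -0.74, -0.476, 0.12, 0, 0, 0, 45, -0.74, -0.476, 0.12, 0, 0, 0, 45, -0.74, -0.476, 0.12, 0, 0, 0, 45, -0.74, -0.476, 0.12, 0, 0, 0, 45, -0.74, -0.476, 0.12, 0, 0, 0, 45, -0.74, -0.476, 0.12, 0, 0, 0, 45, -0.74, -0.476, 0.12, 0, 0, 0.4, 45, 0, 0, 0, 0, 0, 0, 45, 0, 0, 0, 0, 0, 0, 45]

```text
t: 3.15
tool_pos: [0.591, 0.1179, 0.1448]
tool_rot: [-0.517, -3.098, -0.0]
contact_force: [0.5, 0.2, 0.7]
opening: 0.0451
grip_force: 0.0
```

```bash
cat >> h.py <<'E'
def wpts(im):
    z=im["z_map"];K=im["K"];h,w=z.shape
    u,v=np.meshgrid(np.arange(w),np.arange(h));a=(u-K[0,2])/K[0,0];b=(v-K[1,2])/K[1,1]
    r=np.hypot(a,b)+1e-9;t=np.tan(np.minimum(r,1.45))/r
    P=np.stack([a*t*z,-b*t*z,-z,np.ones_like(z)],-1);W=P@im["cam_to_world"].T;W[(z==0)|(r>1.4)]=np.nan
    return W[...,:3]
def r2(p): return cv2.minAreaRect((p[:,:2]*1000).astype(np.float32))
E
python3 - <<'E'
from h import *
im=eyes.get_image("wrist");save(im["image"],"w1.png",1.4);W=wpts(im);hsv=cv2.cvtColor(im["image"],cv2.COLOR_RGB2HSV).astype(int)
print(im["cam_to_world"].round(3).tolist())
br=(hsv[...,1]>100)&(W[...,2]>.012)&(W[...,2]<.034)&(W[...,0]>.53)&(W[...,0]<.67)
for m in comps(br,80):
    p=W[m];print("brass",m.sum(),r2(p),np.median(p,0), "barrel",r2(p[p[:,2]>.0235]))
for d in nets.silhouettes("wrist","hook_1"): 
    p=W[d["mask"]];print(round(d["p"],2),d["bbox"],np.nanmedian(p,0))
g=im["image"].max(-1)
dk=(g<45)&(abs(W[...,2]-.008)<.006)&(W[...,0]>.57)&(W[...,0]<.67)
for m in comps(dk,60):print("dark",m.sum(),W[m].mean(0),r2(W[m]))
for z,t in((.036,.004),(.05,.004)):
    m=(abs(W[...,2]-z)<t)&(W[...,0]>.54)&(W[...,0]<.66);
    for q in comps(m,40):print(z,q.sum(),W[q].min(0).round(3),W[q].max(0).round(3))
E
```

```text
[[0.326, -0.898, -0.296, 0.516], [0.945, 0.31, 0.101, 0.142], [0.001, -0.312, 0.95, 0.288], [0.0, 0.0, 0.0, 1.0]]
brass 1696 ((599.2122192382812, 112.78340148925781), (31.10260581970215, 103.82831573486328), 71.22344970703125) [0.58917168 0.11256342 0.02270017] barrel ((591.3279418945312, 111.5523681640625), (17.82123374938965, 50.97007369995117), 73.08988189697266)
brass 1079 ((595.6349487304688, -105.09419250488281), (105.05194091796875, 31.324005126953125), 5.832513332366943) [ 0.58789616 -0.10497066  0.02144218] barrel ((588.9005126953125, -109.90120697021484), (52.036067962646484, 18.765962600708008), 9.709700584411621)
0.88 [48.4, 209.7, 104.2, 282.9] [ 0.58765829 -0.10517539  0.02080518]
0.72 [232.8, 141.5, 270.3, 242.4] [0.58886558 0.11279595 0.02249853]
dark 72 [0.66098057 0.42023049 0.00894028] ((660.275390625, 420.8238220214844), (4.687931060791016, 33.18358612060547), 32.62019729614258)
dark 79 [0.63637806 0.10118938 0.00954707] ((636.0598754882812, 101.20724487304688), (9.974400520324707, 11.484221458435059), 56.08323287963867)
dark 878 [ 0.62549785 -0.00108731  0.00930717] ((625.793701171875, -1.4413528442382812), (40.083213806152344, 40.02520751953125), 52.77707290649414)
dark 219 [ 0.62912481 -0.12270827  0.0092858 ] ((629.4586791992188, -123.47956848144531), (36.468265533447266, 21.346891403198242), 39.04619598388672)
0.036 309 [0.566 0.053 0.032] [0.622 0.058 0.038]
0.036 379 [ 0.566 -0.061  0.032] [ 0.646 -0.055  0.038]
0.036 360 [ 0.558 -0.179  0.032] [ 0.66 -0.17  0.04]
0.036 78 [0.641 0.053 0.032] [0.66  0.058 0.038]
0.05 776 [0.561 0.168 0.046] [0.66  0.175 0.053]
0.05 424 [ 0.558 -0.18   0.046] [ 0.66  -0.17   0.053]
```

View pics/w1.png

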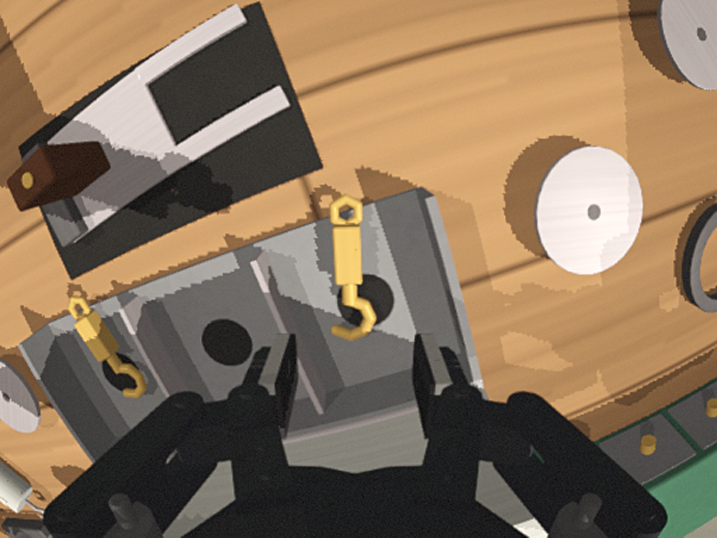

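The wrist view confirms it: hook 1 lies straight below the gripper, barrel at about pixel (345,255), and the black disc of bay 2 at (227,342) gives the case centre.

Emit:
jog_arm:
  commands: [0.02, -0.04, 0.7, 0, 0, 0, 45, 0, 0, 0.7, 0, 0, 0, 45, 0, 0, 0.5, 0, 0, 0, 45, 0, 0, 0.33, 0, 0, 0, 45, 0, 0, 0, 0, 0, 0, 10, 0, 0, 0, 0, 0, 0, 10, 0, 0, 0, 0, 0, 0, 10, 0, 0, 0, 0, 0, 0, 10, 0, 0, 0, 0, 0, 0, 10, 0, 0, -0.4, 0, 0, 0, 10, 0, 0, -0.8, 0, 0, 0, 10, 0, 0, -0.8, 0, 0, 0, 10]
  newtons: 50

```text
t: 4.75
tool_pos: [0.5889, 0.1157, 0.1319]
tool_rot: [-0.517, -3.098, 0.0]
contact_force: [0.9, -0.4, -0.3]
opening: 0.0164
grip_force: 54.1
```

Emit:
jog_arm:
  commands: [0, 0, -0.1, 0, 0, -0.83, 10, 0, 0, 0, 0, 0, -0.83, 10, 0, 0, 0, 0, 0, -0.82, 10, 0, 0, 0, 0, 0, -0.82, 10, 0.18, -0.91, 0, 0, 0, 0, 10, 0.18, -0.91, 0, 0, 0, 0, 10, 0.18, -0.91, 0, 0, 0, 0, 10, 0.18, -0.91, 0, 0, 0, 0, 10, 0.18, -0.91, 0, 0, 0, 0, 10, 0.18, -0.91, 0, 0, 0, 0, 10, 0.18, -0.91, 0, 0, 0, 0, 10, 0.18, -0.91, 0, 0, 0, 0, 10, 0.18, -0.91, 0, 0, 0, 0, 10, 0.18, -0.91, 0, 0, 0, 0, 10, 0, 0, 0.6, 0, 0, 0, 10, 0, 0, 0.6, 0, 0, 0, 10, 0, 0, 0.3, 0, 0, 0, 10]

```text
t: 6.88
tool_pos: [0.4797, -0.4291, 0.0443]
tool_rot: [-0.002, -3.139, -0.005]
contact_force: [-0.1, 0.3, -1.0]
opening: 0.0166
grip_force: 54.0
```

Emit:
jog_arm:
  commands: [0, 0, 0.35, 0, 0, 0, 10, 0, 0, 0.18, 0, 0, 0, 10, 0, 0, 0, 0, 0, 0, 27, 0, 0, 0, 0, 0, 0, 27, 0, 0, -0.4, 0, 0, 0, 27, 0, 0, -0.8, 0, 0, 0, 27, 0, 0, -0.8, 0, 0, 0, 45, -0.25, 0.77, 0, 0, 0, 0, 45, -0.25, 0.77, 0, 0, 0, 0, 45, -0.25, 0.77, 0, 0, 0, 0, 45, -0.25, 0.77, 0, 0, 0, 0, 45, -0.25, 0.77, 0, 0, 0, 0, 45, -0.25, 0.77, 0, 0, 0, 0, 45, -0.25, 0.77, 0, 0, 0, 0, 45, 0, 0, 0, 0, 0, -0.5, 45, 0, 0, 0, 0, 0, -0.55, 45, 0, 0, 0, 0, 0, 0, 45]

```text
t: 9.0
tool_pos: [0.587, -0.1068, 0.1368]
tool_rot: [-0.163, 3.135, -0.001]
contact_force: [0.3, 0.2, -0.3]
opening: 0.0446
grip_force: 0.0
```

Run:
```python
from h import *
im=eyes.get_image("wrist");W=wpts(im);hsv=cv2.cvtColor(im["image"],cv2.COLOR_RGB2HSV).astype(int)
br=(hsv[...,1]>100)&(W[...,2]>.012)&(W[...,2]<.034)&(W[...,0]>.53)&(W[...,0]<.67)&(abs(W[...,1])<.165)
for m in comps(br,80):
    p=W[m];print("brass",m.sum(),r2(p),"barrel",r2(p[p[:,2]>.0235]))
im=eyes.get_image("scene");W=pts(im)
d=nets.silhouettes("scene","hook_1")
for x in d: print(round(x["p"],2),np.nanmedian(W[x["mask"]],0),r2(W[x["mask"]]))
o=ctrl.get_obs();print(o["tool_pos"],R.from_rotvec(o["tool_rot"]).as_matrix().round(3))
```

```text
brass 1786 ((595.0750732421875, -106.84123229980469), (104.07853698730469, 30.381860733032227), 6.186056613922119) barrel ((587.9669189453125, -111.30463409423828), (49.904449462890625, 17.753482818603516), 6.318297386169434)
0.78 [ 0.48763229 -0.43074204  0.01722069] ((491.88116455078125, -426.6629943847656), (29.817041397094727, 98.63275909423828), 89.21697998046875)
0.77 [ 0.3241389  -0.4145368   0.01355081] ((328.9830322265625, -412.76702880859375), (99.82791137695312, 19.51462173461914), 26.634845733642578)
0.65 [ 0.26318685 -0.22907873  0.01446319] ((253.8616485595703, -229.84584045410156), (95.0987777709961, 19.227252960205078), 36.768516540527344)
0.49 [0.50225836 0.47875078 0.02075278] ((nan, nan), (0.0, 0.0), 0.0)
0.44 [ 0.58325525 -0.11503488  0.02317182] ((586.6522827148438, -108.50050354003906), (62.54853439331055, 16.641088485717773), 22.544750213623047)
[ 0.58655955 -0.10707794  0.13605504] [[-0.995 -0.103  0.001]
 [-0.103  0.995 -0.   ]
 [-0.001 -0.001 -1.   ]]
```

Emit:
jog_arm:
  commands: [0.03, -0.05, 0.7, 0, 0, 0, 45, 0, 0, 0.7, 0, 0, 0, 45, 0, 0, 0.4, 0, 0, 0, 45, 0, 0, 0.28, 0, 0, 0, 45, 0, 0, 0, 0, 0, 0, 10, 0, 0, 0, 0, 0, 0, 10, 0, 0, 0, 0, 0, 0, 10, 0, 0, 0, 0, 0, 0, 10, 0, 0, -0.4, 0, 0, 0, 10, 0, 0, -0.8, 0, 0, 0, 10, 0, 0, -0.8, 0, 0, 0, 10, 0, 0, 0, 0, 0, 1, 10, 0, 0, 0, 0, 0, 0, 10]

```text
t: 10.78
tool_pos: [0.585, -0.11, 0.1314]
tool_rot: [-0.008, 3.14, -0.001]
contact_force: [0.7, 0.4, -0.8]
opening: 0.0167
grip_force: 54.3
```

Emit:
jog_arm:
  commands: [0.25, -0.86, 0, 0, 0, 0, 10, 0.25, -0.86, 0, 0, 0, 0, 10, 0.25, -0.86, 0, 0, 0, 0, 10, 0.25, -0.86, 0, 0, 0, 0, 10, 0.25, -0.86, 0, 0, 0, 0, 10, 0.25, -0.86, 0, 0, 0, 0, 10, 0.25, -0.86, 0, 0, 0, 0, 10, 0, 0, 0.7, 0, 0, 0, 10, 0, 0, 0.7, 0, 0, 0, 10, 0, 0, 0.3, 0, 0, 0, 10, 0, 0, 0.28, 0, 0, 0, 10, 0, 0, 0, 0, 0, 0, 10, 0, 0, 0, 0, 0, 0, 27, 0, 0, 0, 0, 0, 0, 27, 0, 0, -0.4, 0, 0, 0, 27, 0, 0, -0.8, 0, 0, 0, 27, 0, 0, -0.9, 0, 0, 0, 60, 0, 0, -0.2, 0, 0, 0, 60]

```text
t: 13.02
tool_pos: [0.4839, -0.4751, 0.1593]
tool_rot: [-0.007, 3.133, -0.018]
contact_force: [0.2, -0.4, 0.7]
opening: 0.0597
grip_force: 0.0
```

Emit:
jog_arm:
  commands: [0.05, 0.87, 0, 0, 0, 0, 60, 0.05, 0.87, 0, 0, 0, 0, 60, 0.05, 0.87, 0, 0, 0, 0, 60, 0.05, 0.87, 0, 0, 0, 0, 60, 0.05, 0.87, 0, 0, 0, 0, 60, 0.05, 0.87, 0, 0, 0, 0, 60, 0.05, 0.87, 0, 0, 0, 0, 60, 0.05, 0.87, 0, 0, 0, 0, 60]

```text
t: 14.02
tool_pos: [0.4556, -0.0529, 0.151]
tool_rot: [-0.006, 3.139, -0.002]
contact_force: [1.0, -0.3, -0.1]
opening: 0.0605
grip_force: 0.0
```

Emit:
jog_arm:
  commands: [0, 0, 0, 0, 0, 0.97, 60, 0, 0, 0, 0, 0, 0.97, 60, 0, 0, 0, 0, 0, 0.97, 60, 0, 0, 0, 0, 0, 0.97, 60, 0, 0, 0, 0, 0, 0.97, 60, 0, 0, 0, 0, 0, 0.97, 60, 0, 0, 0, 0, 0, 0.97, 60, 0, 0, 0, 0, 0, 0.97, 60, 0, 0, 0, 0, 0, 0.97, 60, 0, 0, 0, 0, 0, 0.97, 60, 0, 0, 0, 0, 0, 0.97, 60, 0, 0, 0, 0, 0, 0.97, 60, 0, 0, 0, 0, 0, 0.97, 60, 0, 0, 0, 0, 0, 0.97, 60, 0, 0, 0, 0, 0, 0.97, 60, 0, 0, 0, 0, 0, 0, 60]

```text
t: 16.02
tool_pos: [0.4559, -0.0544, 0.1507]
tool_rot: [2.082, 2.35, 0.001]
contact_force: [1.0, 0.4, -0.6]
opening: 0.0599
grip_force: 0.0
```

Run:
```python
from h import *
im=eyes.get_image("scene");W=pts(im)
for x in nets.silhouettes("scene","hook_1"):
    w=W[x["mask"]];w=w[np.isfinite(w[:,0])];print(round(x["p"],2),np.median(w,0),r2(w))
c=im["image"][290:384,170:340];save(c,"tray.png",3)
im=eyes.get_image("wrist");save(im["image"],"w2.png",1.4);W=wpts(im)
d=nets.silhouettes("wrist","lifter")[0];w=W[d["mask"]];w=w[np.isfinite(w[:,0])];g=w[w[:,2]>.068];print("grip",r2(g),len(g),np.median(g,0))
b=w[(w[:,2]<.014)];print("blade",r2(b),len(b))
o=ctrl.get_obs();print(o["tool_pos"],R.from_rotvec(o["tool_rot"]).as_matrix().round(3))
print(platters())
```

```text
0.78 [ 0.32124824 -0.41514838  0.0135329 ] ((327.6278381347656, -411.0650329589844), (103.40951538085938, 27.397563934326172), 13.837639808654785)
0.56 [ 0.26168413 -0.23154281  0.01277329] ((253.5716552734375, -230.76889038085938), (102.27972412109375, 30.735633850097656), 33.505897521972656)
0.55 [ 0.48913235 -0.4738617   0.02071495] ((499.9585266113281, -472.5999755859375), (84.11231994628906, 20.024269104003906), 3.0995898246765137)
0.48 [ 0.48597692 -0.43108178  0.01840096] ((491.67767333984375, -426.9460144042969), (29.652246475219727, 98.70797729492188), 89.42810821533203)
0.41 [ 0.49557447 -0.44877378  0.00493993] ((493.0309143066406, -445.7160949707031), (147.89341735839844, 119.82357788085938), 0.4052768647670746)
grip ((457.1033630371094, -54.31440734863281), (26.040876388549805, 43.470455169677734), 7.053027629852295) 1822 [ 0.45683703 -0.0520117   0.07853112]
blade ((448.9850769042969, 11.413093566894531), (85.99168395996094, 186.77308654785156), 7.134946346282959) 9959
[ 0.45566084 -0.05420709  0.15007136] [[-0.121  0.993  0.001]
 [ 0.993  0.121 -0.   ]
 [-0.     0.001 -1.   ]]
[(0.85, [0.496, 0.448], 0.049, [0.497, 0.447, 0.022]), (0.7, [0.612, -0.287], 0.049, [0.611, -0.287, 0.022])]
```

View pics/w2.png

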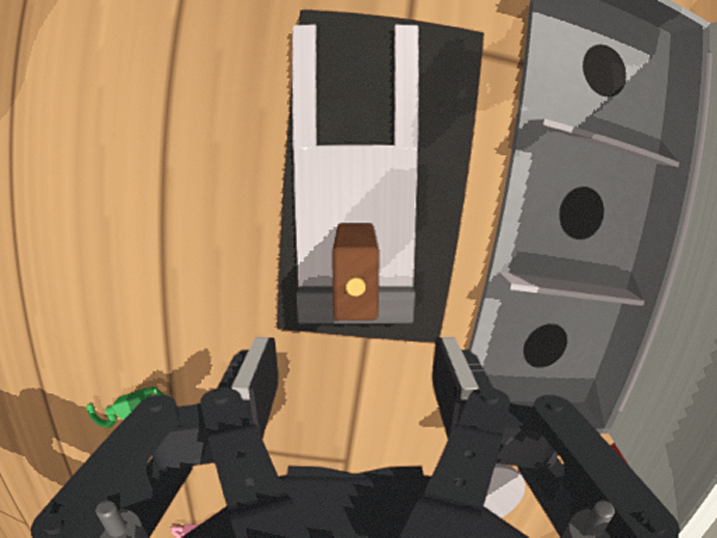

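View pics/tray.png

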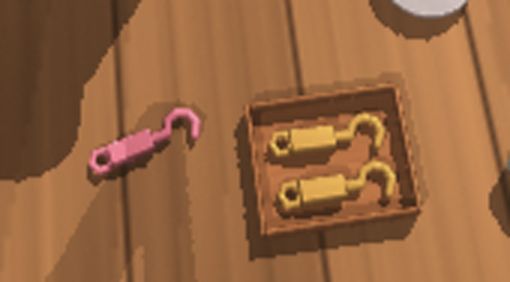

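Both hooks lie in the tray. The lifter's grip is at pixel (355,270), straight under the gripper and aligned with it. Next I'll grasp it.

Emit:
jog_arm:
  commands: [0, 0.02, 0.7, 0, 0, 0, 60, 0, 0, 0.7, 0, 0, 0, 60, 0, 0, 0.4, 0, 0, 0, 60, 0, 0, 0.2, 0, 0, 0, 60, 0, 0, 0, 0, 0, 0, 15, 0, 0, 0, 0, 0, 0, 15, 0, 0, 0, 0, 0, 0, 15, 0, 0, 0, 0, 0, 0, 15, 0, 0, 0, 0, 0, 0, 15, 0, 0, -0.4, 0, 0, 0, 15, 0, 0, -0.8, 0, 0, 0, 15, 0, 0, 0, 0, 0, 0, 15]
  newtons: 110

```text
t: 17.82
tool_pos: [0.4594, -0.0547, 0.1054]
tool_rot: [2.079, 2.345, 0.006]
contact_force: [-0.2, 0.1, -3.1]
opening: 0.0253
grip_force: 109.1
```

Emit:
jog_arm:
  commands: [0, 0, -0.5, 0, 0, 0.995, 15, 0, 0, 0, 0, 0, 0.995, 15, 0, 0, 0, 0, 0, 0.995, 15, 0, 0, 0, 0, 0, 0.995, 15, 0, 0, 0, 0, 0, 0.995, 15, 0, 0, 0, 0, 0, 0.995, 15, 0, 0, 0, 0, 0, 0.995, 15, 0, 0, 0, 0, 0, 0.995, 15, 0, 0, 0, 0, 0, 0.995, 15, 0, 0, 0, 0, 0, 0.995, 15, 0, 0, 0, 0, 0, 0.995, 15, 0, 0, 0, 0, 0, 0.995, 15, 0, 0, 0, 0, 0, 0.995, 15, 0, 0, 0, 0, 0, 0.995, 15, 0, 0, 0, 0, 0, 0.995, 15, 0, 0, 0, 0, 0, 0.995, 15, 0, 0, 0, 0, 0, 0.995, 15]

```text
t: 19.95
tool_pos: [0.4552, -0.0535, 0.1291]
tool_rot: [-3.14, 0.006, 0.006]
contact_force: [-0.2, 1.3, -2.3]
opening: 0.0247
grip_force: 109.0
```

Emit:
jog_arm:
  commands: [-0.17, -0.83, 0, 0, 0, 0, 15, -0.17, -0.83, 0, 0, 0, 0, 15, -0.17, -0.83, 0, 0, 0, 0, 15, -0.17, -0.83, 0, 0, 0, 0, 15, -0.17, -0.83, 0, 0, 0, 0, 15, -0.17, -0.83, 0, 0, 0, 0, 15, -0.17, -0.83, 0, 0, 0, 0, 15, 0, 0, 0, 0, 0, 0, 15, 0, 0, 0, 0, 0, 0, 15]

```text
t: 21.08
tool_pos: [0.3844, 0.294, 0.1297]
tool_rot: [3.14, -0.0, -0.005]
contact_force: [-0.9, 0.3, -2.5]
opening: 0.0248
grip_force: 110.2
```

```bash
cat >> h.py <<'E'
def lifter(cam):
    im=eyes.get_image(cam);W=(wpts if cam=="wrist" else pts)(im)
    d=nets.silhouettes(cam,"lifter")
    o=ctrl.get_obs();T=R.from_rotvec(o["tool_rot"]).as_matrix();print("tool",o["tool_pos"].round(4),"yaw",np.degrees(np.arctan2(T[1,0],T[0,0])).round(2),"tilt",T[:2,2].round(4))
    if not d: return print("no lifter")
    w=W[d[0]["mask"]];w=w[np.isfinite(w[:,0])]
    z=o["tool_pos"][2]-.027;b=w[abs(w[:,2]-z-.005)<.012];f=b[b[:,0]>o["tool_pos"][0]+.03]
    A=np.c_[f[:,:2]-f[:,:2].mean(0),np.ones(len(f))];c=np.linalg.lstsq(A,f[:,2],rcond=None)[0]
    print("blade",cam,r2(f),len(f),"slope xy",c[:2].round(3),"z",c[2].round(4),"bottom exp",round(z,4),"xmax",np.percentile(b[:,0],99.5).round(4),"y",np.percentile(f[:,1],[.5,99.5]).round(4))
    return d[0],im
E
python3 - <<'E'
from h import *
lifter("top");lifter("scene")
print(platters());print(platters("scene"))
E
```

```text
tool [0.3852 0.2935 0.1305] yaw -0.11 tilt [-0.0017 -0.0012]
blade top ((480.7558288574219, 293.8405456542969), (130.49346923828125, 86.0479736328125), 0.7975946664810181) 1005 slope xy [-0.004 -0.004] z 0.1064 bottom exp 0.1035 xmax 0.5449 y [0.2518 0.3361]
tool [0.3857 0.2936 0.1311] yaw -0.14 tilt [-0.0007 -0.0005]
no lifter
[(0.84, [0.612, -0.288], 0.049, [0.612, -0.287, 0.022]), (0.78, [0.498, 0.449], 0.049, [0.497, 0.448, 0.022]), (0.61, [0.636, 0.304], 0.049, [0.636, 0.303, 0.022])]
[(0.83, [0.501, 0.412], 0.082, [0.498, 0.452, 0.021]), (0.75, [0.611, -0.29], 0.049, [0.61, -0.293, 0.022]), (0.6, [0.638, 0.301], 0.049, [0.637, 0.298, 0.021]), (0.51, [0.632, -0.002], 0.192, [0.68, -0.039, 0.052])]
```

Platter A has been knocked to about (0.637, 0.302), so I'm adjusting for that.

Emit:
jog_arm:
  commands: [0, -0.14, 0.6, 0, 0, 0, 15, 0, 0, 0.6, 0, 0, 0, 15, 0, 0, 0.3, 0, 0, 0, 15, 0, 0, 0.16, 0, 0, 0, 15, 0, 0, 0, 0, 0, 0, 15, 0, 0, 0, 0, 0, 0, 15]

```text
t: 22.22
tool_pos: [0.3867, 0.3036, 0.0335]
tool_rot: [-3.14, 0.001, -0.004]
contact_force: [0.6, -0.1, -2.6]
opening: 0.0246
grip_force: 110.3
```

```bash
cat >> h.py <<'E'
def wplat():
    im=eyes.get_image("wrist");W=wpts(im)
    for d in nets.silhouettes("wrist","platter_1"):
        w=W[d["mask"]];w=w[np.isfinite(w[:,0])];w=w[abs(w[:,2]-np.median(w[:,2]))<.006]
        if len(w)>50:
            c=cv2.minEnclosingCircle((w[:,:2]*1000).astype(np.float32));print("wplat",round(d["p"],2),np.round(c[0],1),round(c[1],1),np.median(w,0).round(3))
    return im
E
python3 - <<'E'
from h import *
lifter("wrist");im=wplat();save(im["image"],"w3.png",1.4);print(platters())
E
```

```text
tool [0.3866 0.3036 0.0334] yaw -0.04 tilt [0.0022 0.0012]
blade wrist ((472.3368225097656, 303.5303955078125), (87.21363067626953, 111.53900146484375), 89.96778106689453) 17599 slope xy [0.002 0.001] z 0.0111 bottom exp 0.0064 xmax 0.5256 y [0.2608 0.3439]
wplat 0.9 [497.9 446.6] 48.2 [0.496 0.435 0.023]
wplat 0.71 [560.4 114. ] 13.1 [0.561 0.113 0.006]
wplat 0.41 [462.8  97.8] 65.7 [0.449 0.108 0.003]
[(0.96, [0.636, 0.305], 0.048, [0.636, 0.305, 0.022]), (0.78, [0.611, -0.287], 0.048, [0.611, -0.287, 0.022]), (0.66, [0.498, 0.449], 0.049, [0.497, 0.448, 0.022])]
```

View pics/w3.png

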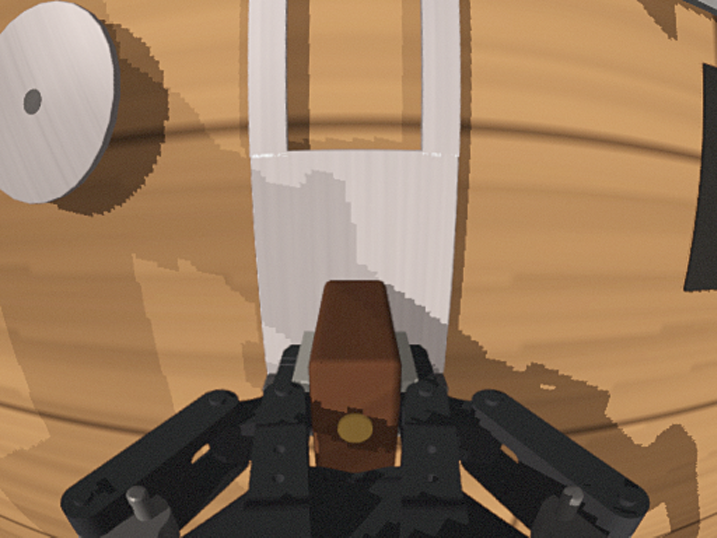

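The wrist view shows the lifter held squarely, slot between pixels (287,0) and (422,150), laterally in line with the platter. Now sliding under it.

Emit:
jog_arm:
  commands: [0.38, 0, 0.03, 0, 0, 0, 15, 0.38, 0, 0, 0, 0, 0, 15, 0.38, 0, 0, 0, 0, 0, 15, 0.37, 0, 0, 0, 0, 0, 15, 0.37, 0, 0, 0, 0, 0, 15, 0.36, 0, 0, 0, 0, 0, 15, 0, 0, 0, 0, 0, 0, 15, 0, 0, -0.15, 0, 0, 0, 15, 0, 0, -0.25, 0, 0, 0, 15, 0, 0, -0.4, 0, 0, 0, 15, 0, 0, -0.4, 0, 0, 0, 15, 0, 0, 0, 0, 0, 0, 15]

```text
t: 24.02
tool_pos: [0.5214, 0.304, 0.1059]
tool_rot: [-3.139, 0.0, -0.009]
contact_force: [0.6, -0.5, -4.2]
opening: 0.0251
grip_force: 110.1
```

Run:
```python
from h import *
print(platters());print(platters("scene"));o=ctrl.get_obs();print(o["tool_pos"],o["contact_force"],o["tool_rot"]);im=wplat();save(im["image"],"w4.png",1.2)
```

```text
[(0.8, [0.613, -0.287], 0.048, [0.611, -0.287, 0.022]), (0.6, [0.485, 0.374], 0.071, [0.486, 0.422, 0.022]), (0.57, [0.639, 0.306], 0.049, [0.64, 0.303, 0.089])]
[(0.96, [0.637, 0.303], 0.05, [0.635, 0.298, 0.084]), (0.79, [0.489, 0.45], 0.044, [0.485, 0.45, 0.021]), (0.7, [0.633, -0.004], 0.191, [0.68, -0.039, 0.052]), (0.67, [0.611, -0.291], 0.048, [0.61, -0.292, 0.022])]
[0.51874228 0.30256883 0.10077559] [-0.68594284  0.16934795 -4.40929722] [ 3.14054457e+00 -8.92766700e-04 -4.03511227e-03]
wplat 0.96 [635.9 302.8] 48.1 [0.626 0.303 0.084]
wplat 0.83 [497.6 447.4] 48.6 [0.502 0.443 0.023]
```

View pics/w4.png

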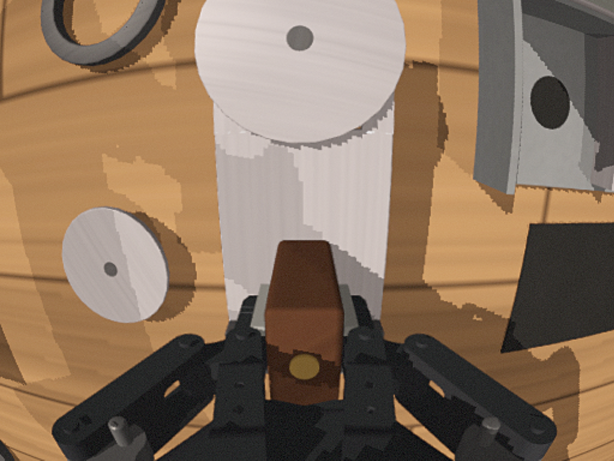

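Platter A sits on the prongs, centred 117 mm ahead. I'll carry it to bay 1.

Emit:
jog_arm:
  commands: [0, 0, -0.15, 0, 0, 0, 15, -0.05, 0.2, -0.15, 0, 0, 0, 15, -0.05, 0.45, 0, 0, 0, 0, 15, -0.05, 0.55, 0, 0, 0, 0, 15, -0.02, 0.6, 0, 0, 0, 0, 15, 0, 0.6, 0, 0, 0, 0, 15, 0, 0.45, 0, 0, 0, 0, 15, 0, 0.3, 0, 0, 0, 0, 15, 0, 0, 0, 0, 0, 0, 15, 0, 0, 0, 0, 0, 0, 15]

```text
t: 25.58
tool_pos: [0.5097, 0.1144, 0.1206]
tool_rot: [-3.141, 0.001, -0.001]
contact_force: [0.3, -0.3, -4.5]
opening: 0.0248
grip_force: 110.1
```

```bash
cat >> h.py <<'E'
def bay():
    lifter("wrist");im=wplat();W=wpts(im)
    for z in(.036,.05):
        for q in comps((abs(W[...,2]-z)<.004)&(W[...,0]>.55)&(W[...,0]<.66),30):
            w=W[q]
            if np.ptp(w[:,0])>.02: print(z,q.sum(),"x",w[:,0].min().round(3),w[:,0].max().round(3),"y",np.percentile(w[:,1],[5,50,95]).round(4))
    return im
E
python3 - <<'E'
from h import *
bay()
E
```

```text
tool [0.5097 0.1147 0.1204] yaw 0.02 tilt [0.0001 0.0003]
blade wrist ((571.4727172851562, 112.97232818603516), (64.0673828125, 84.29729461669922), 0.33451583981513977) 11622 slope xy [0.003 0.001] z 0.0979 bottom exp 0.0934 xmax 0.5971 y [0.0715 0.1545]
wplat 0.88 [487.7 415.5] 33.3 [0.487 0.405 0.022]
wplat 0.74 [626.2 115. ] 48.2 [0.617 0.115 0.104]
0.036 662 x 0.565 0.66 y [-0.0603 -0.0572 -0.0557]
0.036 191 x 0.567 0.616 y [0.0536 0.0549 0.0562]
0.05 642 x 0.561 0.616 y [0.1695 0.1723 0.1753]
```

Emit:
jog_arm:
  commands: [0, 0.035, 0.4, 0, 0, 0, 15, 0, 0, 0.4, 0, 0, 0, 15, 0, 0, 0.25, 0, 0, 0, 15, 0, 0, 0.15, 0, 0, 0, 15, 0, 0, 0.07, 0, 0, 0, 15, 0, 0, 0.07, 0, 0, 0, 15, 0, 0, 0, 0, 0, 0, 15, 0, 0, 0, 0, 0, 0, 15]

```text
t: 26.78
tool_pos: [0.5102, 0.1119, 0.0405]
tool_rot: [-3.142, 0.001, -0.002]
contact_force: [-0.2, -0.6, -3.5]
opening: 0.0248
grip_force: 110.3
```

Emit:
jog_arm:
  commands: [-0.2, 0, 0, 0, 0, 0, 15, -0.35, 0, 0, 0, 0, 0, 15, -0.4, 0, 0, 0, 0, 0, 15, -0.4, 0, 0, 0, 0, 0, 15, -0.4, 0, 0, 0, 0, 0, 15, -0.4, 0, 0, 0, 0, 0, 15, -0.2, 0, -0.4, 0, 0, 0, 15, 0, 0, -0.5, 0, 0, 0, 15, -0.19, -0.7, 0, 0, 0, 0, 15, -0.19, -0.7, 0, 0, 0, 0, 15, -0.19, -0.7, 0, 0, 0, 0, 15, -0.19, -0.7, 0, 0, 0, 0, 15, -0.19, -0.7, 0, 0, 0, 0, 15, -0.19, -0.7, 0, 0, 0, 0, 15, -0.19, -0.7, 0, 0, 0, 0, 15, -0.19, -0.68, 0, 0, 0, 0, 15, 0, 0, 0, 0, 0, 0, 15]

```text
t: 28.9
tool_pos: [0.2765, 0.4485, 0.0942]
tool_rot: [-3.141, -0.004, -0.0]
contact_force: [0.1, -0.8, -3.1]
opening: 0.0248
grip_force: 110.9
```

Run:
```python
from h import *
lifter("wrist");lifter("top");print(platters());print(platters("scene"))
```

```text
tool [0.277  0.4463 0.0936] yaw 0.02 tilt [-0.0004 -0.0011]
blade wrist ((362.153564453125, 447.5248718261719), (84.69005584716797, 110.27948760986328), 89.98445129394531) 17401 slope xy [0.    0.001] z 0.0716 bottom exp 0.0666 xmax 0.4153 y [0.4059 0.489 ]
tool [0.2775 0.4457 0.0936] yaw -0.08 tilt [-0.0003 -0.0008]
blade top ((373.5894470214844, 446.54180908203125), (131.00205993652344, 86.10658264160156), 0.5415751338005066) 1009 slope xy [-0.004 -0.003] z 0.0703 bottom exp 0.0666 xmax 0.4372 y [0.4038 0.4883]
[(0.96, [0.627, 0.114], 0.048, [0.626, 0.114, 0.03]), (0.87, [0.497, 0.45], 0.049, [0.497, 0.448, 0.022]), (0.84, [0.611, -0.288], 0.048, [0.611, -0.287, 0.022])]
[(0.77, [0.611, -0.29], 0.049, [0.611, -0.292, 0.022]), (0.75, [0.624, 0.116], 0.054, [0.627, 0.11, 0.029]), (0.73, [0.496, 0.445], 0.05, [0.498, 0.443, 0.021])]
```

Emit:
jog_arm:
  commands: [0, -0.03, 0.5, 0, 0, 0, 15, 0, 0, 0.35, 0, 0, 0, 15, 0, 0, 0.18, 0, 0, 0, 15, 0, 0, 0, 0, 0, 0, 15, 0.3, 0, 0, 0, 0, 0, 15, 0.35, 0, 0, 0, 0, 0, 15, 0.35, 0, 0, 0, 0, 0, 15, 0.35, 0, 0, 0, 0, 0, 15, 0.35, 0, 0, 0, 0, 0, 15, 0, 0, 0, 0, 0, 0, 15, 0, 0, 0, 0, 0, 0, 15, 0, 0, -0.15, 0, 0, 0, 15, 0, 0, -0.25, 0, 0, 0, 15, 0, 0, -0.5, 0, 0, 0, 15, 0, 0, -0.5, 0, 0, 0, 15, 0, 0, -0.15, 0, 0, 0, 15, 0, 0, 0, 0, 0, 0, 15]

```text
t: 31.42
tool_pos: [0.3797, 0.4489, 0.1259]
tool_rot: [-3.141, 0.001, -0.002]
contact_force: [0.8, -0.2, -3.8]
opening: 0.0249
grip_force: 110.7
```

Run:
```python
from h import *
im=wplat();o=ctrl.get_obs();print(o["tool_pos"],o["contact_force"])
```

```text
wplat 0.58 [498.3 448.5] 48.3 [0.488 0.448 0.109]
[0.3788203  0.44790848 0.12365829] [-0.71964715  0.1826532  -5.18184609]
```

Emit:
jog_arm:
  commands: [0.15, 0.2, 0, 0, 0, 0, 15, 0.15, 0.4, 0, 0, 0, 0, 15, 0.15, 0.55, 0, 0, 0, 0, 15, 0.15, 0.65, 0, 0, 0, 0, 15, 0.15, 0.65, 0, 0, 0, 0, 15, 0.15, 0.65, 0, 0, 0, 0, 15, 0.15, 0.65, 0, 0, 0, 0, 15, 0.15, 0.65, 0, 0, 0, 0, 15, 0.15, 0.65, 0, 0, 0, 0, 15, 0.15, 0.65, 0, 0, 0, 0, 15, 0.15, 0.65, 0, 0, 0, 0, 15, 0.15, 0.55, 0, 0, 0, 0, 15, 0.15, 0.4, 0, 0, 0, 0, 15, 0.18, 0.18, 0, 0, 0, 0, 15, 0, 0, 0, 0, 0, 0, 15, 0, 0, 0, 0, 0, 0, 15]

```text
t: 33.52
tool_pos: [0.5067, 0.0003, 0.1247]
tool_rot: [-3.141, -0.0, 0.002]
contact_force: [-0.6, 0.2, -5.6]
opening: 0.0247
grip_force: 110.5
```

Run:
```python
from h import *
bay()
```

```text
tool [5.067e-01 5.000e-04 1.248e-01] yaw 0.03 tilt [-0.0007  0.0002]
blade wrist ((568.1690063476562, -1.1050682067871094), (62.88823318481445, 84.39708709716797), 0.07125678658485413) 11794 slope xy [-0.001  0.002] z 0.1019 bottom exp 0.0978 xmax 0.5943 y [-0.0424  0.0404]
wplat 0.79 [627.4 112.5] 48.4 [0.626 0.109 0.031]
wplat 0.76 [ 609.7 -281.9] 47.0 [ 0.608 -0.263  0.022]
wplat 0.65 [ 6.256e+02 -2.000e-01] 48.0 [0.615 0.    0.108]
0.036 536 x 0.561 0.66 y [0.1684 0.1695 0.1704]
0.036 552 x 0.559 0.66 y [-0.1736 -0.1725 -0.1715]
0.036 47 x 0.587 0.61 y [-0.0604 -0.0599 -0.0592]
0.05 933 x 0.561 0.66 y [0.1687 0.1708 0.175 ]
0.05 925 x 0.559 0.66 y [-0.178  -0.1737 -0.1717]
```

Emit:
jog_arm:
  commands: [0, 0.02, 0.4, 0, 0, 0, 15, 0, 0, 0.4, 0, 0, 0, 15, 0, 0, 0.25, 0, 0, 0, 15, 0, 0, 0.2, 0, 0, 0, 15, 0, 0, 0.08, 0, 0, 0, 15, 0, 0, 0.07, 0, 0, 0, 15, 0, 0, 0, 0, 0, 0, 15, 0, 0, 0, 0, 0, 0, 15]

```text
t: 34.72
tool_pos: [0.5078, -0.0017, 0.0418]
tool_rot: [3.141, -0.001, 0.002]
contact_force: [-0.7, 0.9, -3.2]
opening: 0.025
grip_force: 110.7
```

Emit:
jog_arm:
  commands: [-0.2, 0, 0, 0, 0, 0, 15, -0.35, 0, 0, 0, 0, 0, 15, -0.4, 0, 0, 0, 0, 0, 15, -0.4, 0, 0, 0, 0, 0, 15, -0.4, 0, 0, 0, 0, 0, 15, -0.4, 0, 0, 0, 0, 0, 15, -0.12, 0, -0.4, 0, 0, 0, 15, 0, 0, -0.5, 0, 0, 0, 15, 0.04, 0.68, 0, 0, 0, 0, 15, 0.04, 0.68, 0, 0, 0, 0, 15, 0.04, 0.68, 0, 0, 0, 0, 15, 0.04, 0.68, 0, 0, 0, 0, 15, 0.04, 0.68, 0, 0, 0, 0, 15, 0.04, 0.68, 0, 0, 0, 0, 15, 0, 0.68, 0, 0, 0, 0, 15, 0, 0, 0, 0, 0, 0, 15, 0, 0, 0, 0, 0, 0, 15]

```text
t: 36.85
tool_pos: [0.3846, -0.2862, 0.0948]
tool_rot: [-3.141, 0.002, 0.001]
contact_force: [-0.8, -0.3, -1.9]
opening: 0.0248
grip_force: 110.9
```

Run:
```python
from h import *
lifter("wrist");lifter("top");print(platters());print(platters("scene"))
```

```text
tool [ 0.3848 -0.2858  0.0948] yaw 0.01 tilt [-0.0004  0.0007]h.py:41: RuntimeWarning: Mean of empty slice.
  A=np.c_[f[:,:2]-f[:,:2].mean(0),np.ones(len(f))];c=np.linalg.lstsq(A,f[:,2],rcond=None)[0]
  ret = um.true_divide(
Traceback (most recent call last):
  File "h.py", line 42, in lifter
    print("blade",cam,r2(f),len(f),"slope xy",c[:2].round(3),"z",c[2].round(4),"bottom exp",round(z,4),"xmax",np.percentile(b[:,0],99.5).round(4),"y",np.percentile(f[:,1],[.5,99.5]).round(4))
                                                                                                              ~~~~~~~~~~~~~^^^^^^^^^^^^^
IndexError: index -1 is out of bounds for axis 0 with size 0
```

Run:
```python
from h import *
print(platters());print(platters("scene"));im=eyes.get_image("wrist");save(im["image"],"w5.png",1.2);lifter("top")
```

```text
[(0.86, [0.627, -0.002], 0.049, [0.626, -0.001, 0.03]), (0.68, [0.628, 0.114], 0.05, [0.627, 0.114, 0.03]), (0.67, [0.611, -0.288], 0.047, [0.611, -0.287, 0.022])]
[(0.7, [0.626, -0.004], 0.049, [0.625, -0.006, 0.03]), (0.68, [0.623, 0.112], 0.059, [0.626, 0.108, 0.029]), (0.61, [0.61, -0.291], 0.048, [0.61, -0.292, 0.022])]
tool [ 0.3853 -0.2867  0.0952] yaw -0.0 tilt [ 0.0001 -0.0001]
blade top ((481.76104736328125, -286.1678161621094), (128.26458740234375, 86.28571319580078), 0.7596399188041687) 875 slope xy [-0.003  0.004] z 0.0722 bottom exp 0.0682 xmax 0.5455 y [-0.3286 -0.2437]
```

View pics/w5.png

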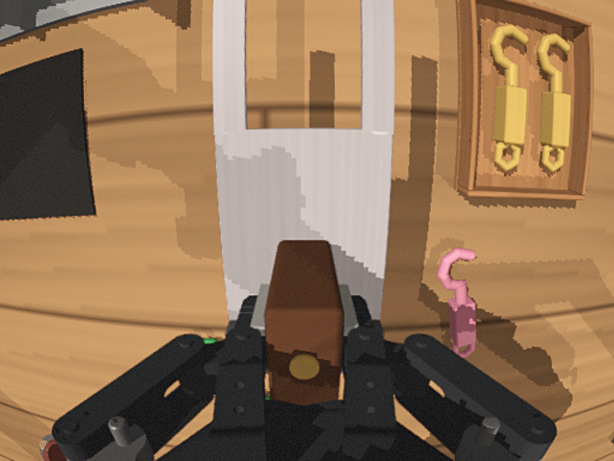

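The lifter is still held squarely and both hooks lie in the tray at pixels (510,110) and (552,110). Two platters are in their bays. Now for the third.

Emit:
jog_arm:
  commands: [0, 0.02, 0.5, 0, 0, 0, 15, 0, 0, 0.38, 0, 0, 0, 15, 0, 0, 0.18, 0, 0, 0, 15, 0, 0, 0, 0, 0, 0, 15, 0.3, 0, 0, 0, 0, 0, 15, 0.38, 0, 0, 0, 0, 0, 15, 0.38, 0, 0, 0, 0, 0, 15, 0.38, 0, 0, 0, 0, 0, 15, 0.37, 0, 0, 0, 0, 0, 15, 0, 0, 0, 0, 0, 0, 15, 0, 0, 0, 0, 0, 0, 15, 0, 0, -0.15, 0, 0, 0, 15, 0, 0, -0.25, 0, 0, 0, 15, 0, 0, -0.5, 0, 0, 0, 15, 0, 0, -0.5, 0, 0, 0, 15, 0, 0, -0.15, 0, 0, 0, 15, 0, 0, 0, 0, 0, 0, 15]

```text
t: 39.42
tool_pos: [0.4939, -0.2885, 0.1253]
tool_rot: [3.141, -0.001, 0.002]
contact_force: [-0.3, 0.6, -4.7]
opening: 0.025
grip_force: 110.9
```

Run:
```python
from h import *
im=wplat();o=ctrl.get_obs();print(o["tool_pos"],o["contact_force"])
```

```text
wplat 0.79 [624.5 -25.7] 41.2 [ 0.623 -0.038  0.031]
wplat 0.74 [ 611.5 -290. ] 48.2 [ 0.602 -0.29   0.109]
[ 0.49285109 -0.28774403  0.12307289] [ 0.1642537   0.07497624 -4.83223577]
```

Emit:
jog_arm:
  commands: [0.03, -0.2, 0, 0, 0, 0, 15, 0.04, -0.4, 0, 0, 0, 0, 15, 0.04, -0.5, 0, 0, 0, 0, 15, 0.04, -0.55, 0, 0, 0, 0, 15, 0.04, -0.5, 0, 0, 0, 0, 15, 0.04, -0.46, 0, 0, 0, 0, 15, 0, -0.3, 0, 0, 0, 0, 15, 0, 0, 0, 0, 0, 0, 15, 0, 0, 0, 0, 0, 0, 15]

```text
t: 40.65
tool_pos: [0.5076, -0.114, 0.1243]
tool_rot: [3.141, -0.001, -0.0]
contact_force: [-0.2, 0.7, -5.0]
opening: 0.0251
grip_force: 110.7
```

Run:
```python
from h import *
bay()
```

```text
tool [ 0.5077 -0.1144  0.1245] yaw -0.1 tilt [-0.     -0.0003]
blade wrist ((569.8836669921875, -115.3388671875), (64.37599182128906, 84.71805572509766), 0.045405540615320206) 11750 slope xy [0.001 0.001] z 0.1016 bottom exp 0.0975 xmax 0.5951 y [-0.1569 -0.0739]
wplat 0.82 [ 624.9 -115. ] 48.1 [ 0.616 -0.115  0.108]
wplat 0.66 [467.7  33. ] 101.9 [0.473 0.021 0.004]
wplat 0.62 [626.8 107.5] 50.7 [0.626 0.103 0.031]
wplat 0.61 [626.1  -1.9] 48.7 [ 0.624 -0.005  0.031]
0.036 639 x 0.567 0.66 y [0.0526 0.0541 0.0573]
0.05 721 x 0.559 0.626 y [-0.1781 -0.1751 -0.1721]
```

Emit:
jog_arm:
  commands: [0, 0.01, 0.4, 0, 0, 0, 15, 0, 0, 0.4, 0, 0, 0, 15, 0, 0, 0.25, 0, 0, 0, 15, 0, 0, 0.2, 0, 0, 0, 15, 0, 0, 0.08, 0, 0, 0, 15, 0, 0, 0.07, 0, 0, 0, 15, 0, 0, 0, 0, 0, 0, 15, 0, 0, 0, 0, 0, 0, 15]

```text
t: 41.85
tool_pos: [0.5083, -0.1145, 0.0412]
tool_rot: [3.141, -0.001, 0.002]
contact_force: [0.5, -1.0, -3.9]
opening: 0.025
grip_force: 110.8
```

Emit:
jog_arm:
  commands: [-0.2, 0, 0, 0, 0, 0, 15, -0.35, 0, 0, 0, 0, 0, 15, -0.4, 0, 0, 0, 0, 0, 15, -0.4, 0, 0, 0, 0, 0, 15, -0.4, 0, 0, 0, 0, 0, 15, -0.4, 0, 0, 0, 0, 0, 15, -0.12, 0, -0.4, 0, 0, 0, 15, 0, 0, -0.6, 0, 0, 0, 15, 0, 0, 0, 0, 0, 0, 15]

```text
t: 42.98
tool_pos: [0.3732, -0.1154, 0.1036]
tool_rot: [3.138, -0.001, 0.011]
contact_force: [-0.8, 0.6, -3.2]
opening: 0.025
grip_force: 110.9
```

Emit:
jog_arm:
  commands: [0, 0, 0, 0, 0, -0.98, 15, 0, 0, 0, 0, 0, -0.98, 15, 0, 0, 0, 0, 0, -0.98, 15, 0, 0, 0, 0, 0, -0.98, 15, 0, 0, 0, 0, 0, -0.98, 15, 0, 0, 0, 0, 0, -0.98, 15, 0, 0, 0, 0, 0, -0.98, 15, 0, 0, 0, 0, 0, -0.98, 15, 0, 0, 0, 0, 0, -0.98, 15, 0, 0, 0, 0, 0, -0.98, 15, 0, 0, 0, 0, 0, -0.98, 15, 0, 0, 0, 0, 0, -0.98, 15, 0, 0, 0, 0, 0, -0.98, 15, 0, 0, 0, 0, 0, -0.98, 15, 0, 0, 0, 0, 0, -0.98, 15, 0, 0, 0, 0, 0, -0.98, 15, 0, 0, 0, 0, 0, 0, 15]

```text
t: 45.1
tool_pos: [0.3704, -0.1137, 0.0988]
tool_rot: [-2.225, -2.215, 0.001]
contact_force: [0.2, 0.1, -3.1]
opening: 0.0251
grip_force: 110.9
```

Run:
```python
from h import *
print(platters());print(platters("scene"));o=ctrl.get_obs();print(o["tool_pos"],R.from_rotvec(o["tool_rot"]).as_matrix().round(3))
```

```text
[(0.95, [0.626, -0.0], 0.048, [0.626, -0.0, 0.031]), (0.92, [0.626, -0.114], 0.048, [0.626, -0.113, 0.03]), (0.57, [0.628, 0.114], 0.049, [0.627, 0.114, 0.03])]
[(0.7, [0.628, 0.001], 0.055, [0.625, -0.004, 0.029]), (0.7, [0.625, -0.121], 0.052, [0.625, -0.118, 0.029]), (0.56, [0.631, 0.115], 0.054, [0.626, 0.109, 0.029])]
[ 0.37114692 -0.11406282  0.09988385] [[ 0.004  1.    -0.001]
 [ 1.    -0.004  0.   ]
 [ 0.    -0.001 -1.   ]]
```

Emit:
jog_arm:
  commands: [0.3, 0.5, 0, 0, 0, 0, 15, 0.3, 0.55, 0, 0, 0, 0, 15, 0.28, 0.5, 0, 0, 0, 0, 15, 0, 0, 0.4, 0, 0, 0, 15, 0, 0, 0.4, 0, 0, 0, 15, 0, 0, 0.25, 0, 0, 0, 15, 0, 0, 0.1, 0, 0, 0, 15, 0, 0, 0, 0, 0, 0, 15, 0, 0, 0, 0, 0, 0, 15, 0, 0, 0, 0, 0, 0, 50, 0, 0, 0, 0, 0, 0, 50, 0, 0, 0, 0, 0, 0, 50, 0, 0, -0.5, 0, 0, 0, 50, 0, 0, -1, 0, 0, 0, 50, 0, 0, -1, 0, 0, 0, 0, 0, 0, -0.8, 0, 0, 0, 0, 0, 0, 0, 0, 0, 0, 0]
  newtons: 30

```text
t: 47.42
tool_pos: [0.4673, -0.0625, 0.2354]
tool_rot: [2.219, 2.211, 0.008]
contact_force: [0.9, 0.3, -0.4]
opening: -0.0002
grip_force: 0.0
```

Run:
```python
from h import *
im=eyes.get_image("top");W=pts(im);save(im["image"],"top2.png",1.4)
d=nets.silhouettes("top","lifter")[0];w=W[d["mask"]];w=w[np.isfinite(w[:,0])];print("lifter",r2(w[w[:,2]<.03]))
im=eyes.get_image("scene");W=pts(im)
for nm in("lid","lid_tab"):
  for d in nets.silhouettes("scene",nm): w=W[d["mask"]];w=w[w[:,2]>.03];print(nm,round(d["p"],2),np.nanpercentile(w,[2,50,98],axis=0).round(3).tolist())
hi=(W[...,2]>.06)&(W[...,0]>.62)&(W[...,0]<.74)&(abs(W[...,1])<.18)
w=W[hi];
for lo in np.arange(.06,.22,.02):
    s=w[(w[:,2]>lo)&(w[:,2]<lo+.02)]
    if len(s)>10:print(round(lo,2),len(s),np.percentile(s[:,0],[2,50,98]).round(3))
g=im["image"].max(-1);t=hi&(g<60)&(W[...,2]>.15);print("tab",t.sum(),np.percentile(W[t],[2,50,98],axis=0).round(3).tolist() if t.sum() else 0)
```

```text
lifter ((467.2968444824219, -6.245323181152344), (209.75241088867188, 86.22023010253906), 89.47079467773438)
lid 0.57 [[0.666, -0.18, 0.051], [0.687, -0.037, 0.19], [0.7, 0.161, 0.212]]
lid_tab 0.73 [[0.666, -0.18, 0.05], [0.687, -0.038, 0.19], [0.7, 0.161, 0.212]]
lid_tab 0.58 [nan, nan, nan]
0.06 56 [0.697 0.698 0.701]
0.08 25 [0.695 0.696 0.701]
0.1 21 [0.694 0.695 0.7  ]
0.12 19 [0.693 0.694 0.698]
0.14 12 [0.692 0.692 0.697]
0.18 1041 [0.666 0.681 0.697]
0.2 90 [0.689 0.693 0.699]
tab 96 [[0.689, -0.039, 0.193], [0.692, -0.011, 0.21], [0.698, 0.027, 0.214]]
  return np.nanmean(a, axis, out=out, keepdims=keepdims)
```

View pics/top2.png

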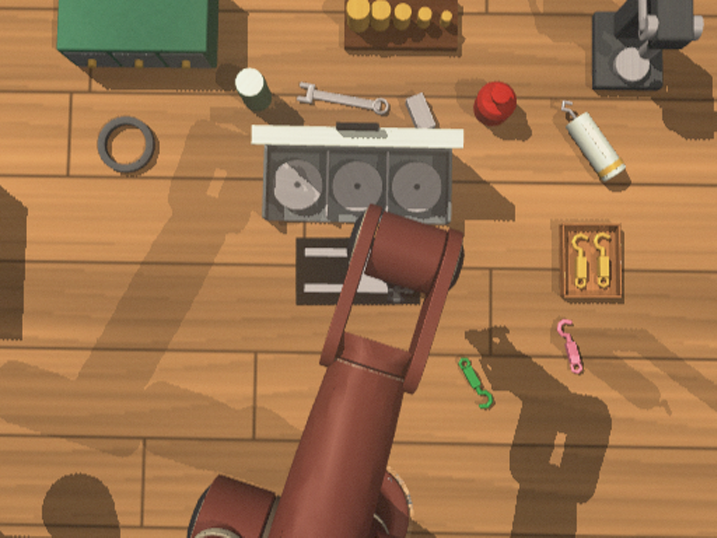

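The picture shows all three platters in their bays, both hooks in the tray at pixels (580,260) and (603,260), and the lifter flat on the mat. I'll now go over the lid and behind the tab.

Emit:
jog_arm:
  commands: [0, 0, -0.6, 0, 0, 0, 0, 0.17, 0.5, 0, 0, 0, 0, 0, 0.17, 0.8, 0, 0, 0, 0, 0, 0.17, 0.8, 0, 0, 0, 0, 0, 0.17, 0.8, 0, 0, 0, 0, 0, 0.17, 0.8, 0, 0, 0, 0, 0, 0.19, 0.8, 0, 0, 0, 0, 0, 0, 0.1, 0, 0, 0, 0, 0, 0, 0, 0, 0, 0, 0, 0, 0, 0, 0, 0, 0, 0, 0]

```text
t: 48.92
tool_pos: [0.7399, -0.0006, 0.2655]
tool_rot: [-2.226, -2.217, 0.001]
contact_force: [-0.8, 0.7, 0.5]
opening: 0.0001
grip_force: 0.0
```

Emit:
jog_arm:
  commands: [0, 0, 0.5, 0, 0, 0, 0, 0, 0, 0.5, 0, 0, 0, 0, 0, 0, 0.14, 0, 0, 0, 0, 0, -0.15, 0, 0, 0, 0, 0, 0, -0.15, 0, 0, 0, 0, 0, 0, -0.15, 0, 0, 0, 0, 0, 0, -0.1, 0, 0, 0, 0, 0, 0, -0.05, 0, 0, 0, 0, 0]

```text
t: 49.92
tool_pos: [0.7055, -0.0002, 0.1987]
tool_rot: [2.223, 2.216, 0.004]
contact_force: [3.0, 0.4, 2.7]
opening: 0.0001
grip_force: 1.6
```

```bash
cat >> h.py <<'E'
def lid():
    im=eyes.get_image("scene");W=pts(im)
    b=nets.silhouettes("scene","lid")
    o=ctrl.get_obs();print("tool",o["tool_pos"].round(4),"F",o["contact_force"].round(2))
    for d in b[:1]:
        w=W[d["mask"]];w=w[np.isfinite(w[:,0])&(w[:,0]<.72)&(w[:,0]>.5)&(abs(w[:,1])<.19)];x=.6995-w[:,0];z=w[:,2]-.05;r=np.hypot(x,z);k=(r>.05)&(r<.17)
        print("lid p",round(d["p"],2),"ang pct",np.percentile(np.arctan2(z,x)[k],[5,25,50,75,95]).round(3),"zmax",w[:,2].max().round(3))
    return im
E
python3 - <<'E'
from h import *
im=lid();save(im["image"][100:250,180:400],"lid1.png",3)
E
```

```text
tool [ 7.053e-01 -2.000e-04  1.983e-01] F [ 1.3  -0.16  2.86]
lid p 0.88 ang pct [1.299 1.345 1.403 1.457 1.499] zmax 0.214
```

View pics/lid1.png

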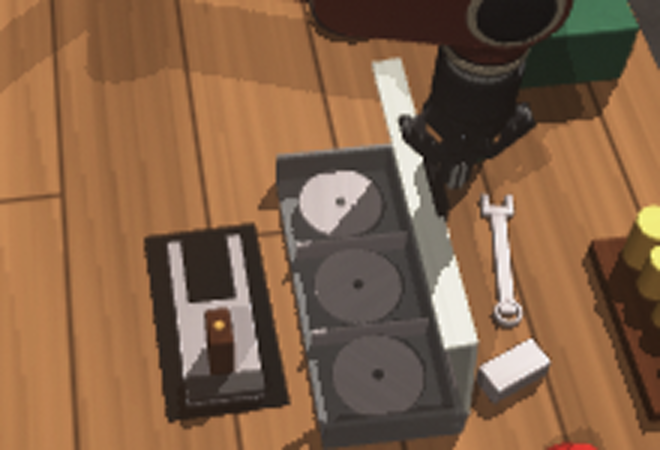

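Emit:
jog_arm:
  commands: [0, -0.158, 0.024, 0, 0, 0, 0, 0, -0.158, 0.024, 0, 0, 0, 0, 0, -0.158, 0.024, 0, 0, 0, 0, 0, -0.154, 0.057, 0, 0, 0, 0, 0, -0.154, 0.057, 0, 0, 0, 0, 0, -0.154, 0.057, 0, 0, 0, 0, 0, -0.141, 0.087, 0, 0, 0, 0, 0, -0.141, 0.087, 0, 0, 0, 0, 0, -0.141, 0.087, 0, 0, 0, 0, 0, -0.119, 0.112, 0, 0, 0, 0, 0, -0.119, 0.112, 0, 0, 0, 0, 0, -0.119, 0.112, 0, 0, 0, 0, 0, 0, 0, 0, 0, 0, 0]

```text
t: 51.65
tool_pos: [0.6005, 0.0002, 0.1451]
tool_rot: [-2.224, -2.216, 0.003]
contact_force: [0.4, 0.9, -0.5]
opening: -0.0
grip_force: 0.0
```

Run:
```python
from h import *
im=lid();save(im["image"][100:250,180:400],"lid2.png",3)
```

```text
tool [6.013e-01 2.000e-04 1.458e-01] F [-0.48  0.45  0.76]Traceback (most recent call last):
  File "<stdin>", line 2, in <module>
  File "h.py", line 64, in lid
    print("lid p",round(d["p"],2),"ang pct",np.percentile(np.arctan2(z,x)[k],[5,25,50,75,95]).round(3),"zmax",w[:,2].max().round(3))
                                            ~~~~~~~~~~~~~^^^^^^^^^^^^^^^^^^^^^^^^^^^^^^^^^^^^
    return _quantile_unchecked(
        a, q, axis, out, overwrite_input, method, keepdims, weights)
    return _ureduce(a,
                    func=_quantile_ureduce_func,
    ...<5 lines>...
                    overwrite_input=overwrite_input,
                    method=method)
    r = func(a, **kwargs)
    result = _quantile(arr,
                       quantiles=q,
    ...<2 lines>...
                       out=out,
                       weights=wgt)
    slices_having_nans = np.isnan(arr[-1, ...])
                                  ~~~^^^^^^^^^
IndexError: index -1 is out of bounds for axis 0 with size 0
```

Run:
```python
from h import *
im=eyes.get_image("scene");save(im["image"][100:250,180:400],"lid2.png",3);W=pts(im)
m=(W[...,2]>.07)&(W[...,0]<.72)&(W[...,0]>.5)&(abs(W[...,1])<.19)&(abs(W[...,1])>.09);w=W[m];print(len(w),np.percentile(np.arctan2(w[:,2]-.05,.6995-w[:,0]),[5,25,50,75,95]),w.max(0))
```

```text
1071 [0.51580813 0.65434624 0.70682656 0.73246158 0.81652844] [0.68537986 0.17718503 0.14498136]
```

View pics/lid2.png

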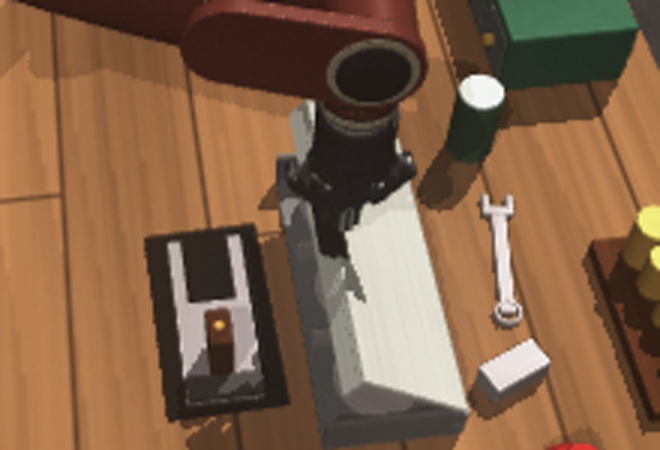

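The lid is following the finger and stands at about 0.65 rad, so I'll keep going along the arc.

Emit:
jog_arm:
  commands: [0, -0.096, 0.134, 0, 0, 0, 0, 0, -0.096, 0.134, 0, 0, 0, 0, 0, -0.096, 0.134, 0, 0, 0, 0, 0, -0.05, 0.113, 0, 0, 0, 0, 0, -0.05, 0.113, 0, 0, 0, 0, 0, -0.05, 0.113, 0, 0, 0, 0, 0, -0.05, 0.113, 0, 0, 0, 0, 0, -0.022, 0.09, 0, 0, 0, 0, 0, -0.022, 0.09, 0, 0, 0, 0, 0, -0.022, 0.09, 0, 0, 0, 0, 0, -0.022, 0.09, 0, 0, 0, 0, 0, 0, 0.07, 0, 0, 0, 0, 0, 0, 0.07, 0, 0, 0, 0, 0, 0, 0.06, 0, 0, 0, 0, 0, 0, 0, 0, 0, 0, 0]

```text
t: 53.68
tool_pos: [0.5674, 0.0003, 0.0614]
tool_rot: [-2.225, -2.218, -0.0]
contact_force: [0.1, 0.3, 0.1]
opening: 0.0001
grip_force: 0.0
```

Emit:
jog_arm:
  commands: [0, 0, 0.03, 0, 0, 0, 0, 0, 0, 0, 0, 0, 0, 0]

```text
t: 53.92
tool_pos: [0.5676, 0.0003, 0.0601]
tool_rot: [2.225, 2.217, 0.0]
contact_force: [-0.2, -0.2, -0.1]
opening: 0.0
grip_force: 0.0
```

```bash
cat > l.py <<'E'
from h import *
im=eyes.get_image("scene");W=pts(im)
m=(W[...,2]>.03)&(W[...,0]<.70)&(W[...,0]>.56)&(abs(W[...,1])<.17)&((W[...,1]<-.06)|(W[...,1]>.12));w=W[m]
c=np.polyfit(w[:,0],w[:,2],1);print(len(w),"slope->ang",-c[0],"z at front",np.polyval(c,.56),"z hinge",np.polyval(c,.6995))
print(ctrl.get_obs()["tool_pos"],ctrl.get_obs()["contact_force"])
save(im["image"][100:250,180:400],"lid3.png",3)
E
python3 l.py
```

```text
1796 slope->ang 1.0099862490177778 z at front 0.16135473715128357 z hinge 0.02046165541330358
[5.67537615e-01 2.65523246e-04 6.00781179e-02] [ 0.24641339 -0.43940269  0.09986187]
```

View pics/lid3.png

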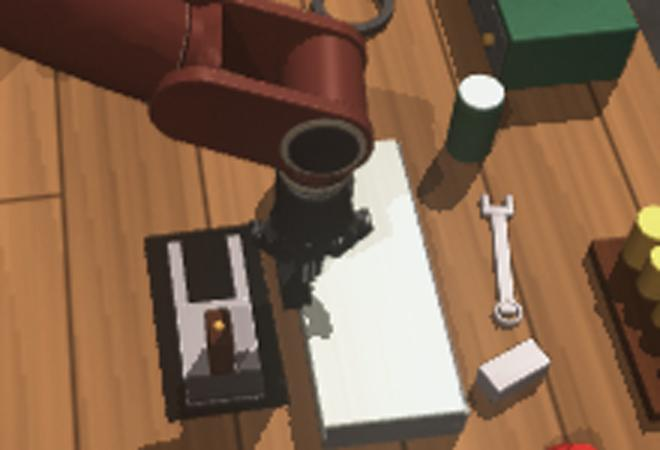

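The lid looks nearly shut. I'll measure its slope where nothing blocks the view.

```bash
sed -i 's/(W\[...,2\]>.03)/(W[...,2]>.03)\&(W[...,2]<.09)/; s/|(W\[...,1\]>.12)//; s/<-.06/<-.09/' l.py; python3 l.py
```

```text
1054 slope->ang 0.0008880955206548944 z at front 0.05559825605928536 z hinge 0.055474366734154006
[5.67470210e-01 2.86631368e-04 6.00554087e-02] [-0.25717647 -0.86425873  0.54328839]
```

Emit:
jog_arm:
  commands: [0, 0, 0.03, 0, 0, 0, 0, 0, 0, 0.03, 0, 0, 0, 0, 0, 0, 0, 0, 0, 0, 0]

```text
t: 54.4
tool_pos: [0.5677, 0.0003, 0.0598]
tool_rot: [-2.224, -2.217, 0.001]
contact_force: [-10.2, 0.6, 18.5]
opening: 0.0
grip_force: 9.1
```

```bash
python3 l.py
```

```text
1057 slope->ang -0.00032018725065924346 z at front 0.05546735634799026 z hinge 0.055512022469457224
[5.67729796e-01 2.57649766e-04 5.98481115e-02] [-9.07610711  0.53387025 17.86606997]
```

Lid is fully closed. Raise straight up, back off, and check everything.

Emit:
jog_arm:
  commands: [0, 0, -0.2, 0, 0, 0, 0, 0, 0, -0.8, 0, 0, 0, 0, 0, 0, -1, 0, 0, 0, 0, 0, 0, -1, 0, 0, 0, 0, 0, -0.6, -0.5, 0, 0, 0, 0, 0.8, -0.6, 0, 0, 0, 0, 0, 0.8, -0.6, 0, 0, 0, 0, 0, 0.8, -0.3, 0, 0, 0, 0, 0, 0.8, 0, 0, 0, 0, 0, 0, 0.8, 0, 0, 0, 0, 0, 0, 0.8, 0, 0, 0, 0, 0, 0, 0, 0, 0, 0, 0, 0, 0]

```text
t: 55.95
tool_pos: [0.4418, 0.2911, 0.2662]
tool_rot: [-2.22, -2.222, 0.0]
contact_force: [0.3, -1.3, -1.2]
opening: -0.0003
grip_force: 0.0
```

```bash
python3 l.py
python3 - <<'E'
from h import *
im=eyes.get_image("top");W=pts(im)
w=W[nets.silhouettes("top","lifter")[0]["mask"]];print("lifter",r2(w[w[:,2]<.03]),np.percentile(w[:,2],[5,50]))
for d in nets.silhouettes("top","hook_1"): print(round(d["p"],2),np.nanmedian(W[d["mask"]],0).round(3))
E
```

```text
1047 slope->ang -0.0001483286339044012 z at front 0.055442349832831785 z hinge 0.055463041677261446
[0.44200106 0.28970565 0.26617596] [-0.05127158 -0.84983992 -0.31433361]
lifter ((466.5489501953125, -8.126319885253906), (213.34255981445312, 86.2222671508789), 89.30567932128906) [nan nan]
0.78 [ 0.484 -0.427  0.02 ]
0.69 [ 0.328 -0.408  0.015]
0.62 [ 0.496 -0.47   0.017]
0.61 [ 0.259 -0.229  0.014]
```

```bash
python3 -c "
from station import job
print(job.finish_job())"
```

```text
the job is handed in; nothing more can be done
None
```

I handed the job in at about 56 s. When I last looked, both brass hooks lay in the tray, all three platters stood in their own bays within a few millimetres of centre (seen before the lid went down), the lifter was flat in the middle of its mat and the lid was fully closed. The hand-in gave back no verdict.

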